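# Fetch the glass filters from the combination-locked case

## Task

Set the lock dials of the camera-filter case to 3, 6 and 4 (left, middle, right), draw the bolt, lift the lid off and lay it right way up on the rubber mat; then slide every glass filter up out of its slots and stand each one upright in a groove of the wooden rack. When the filters are out, put the lid back on (the lens stays inside), push the bolt fully home and turn at least one dial two or more numbers away from the code. Never tip a filter over, and leave the other things on the table where they stand.

Things in the scene. Friction and masses are not known exactly. Their poses are not given: they have to be found in the camera images.
- case: Camera-filter case, fixed, 215 (own x) x 248 mm (own y). Origin: centre of its underside, on the table; +x to its back, +y to its left, z up. Front 97 mm: dark lock housing, flat top at z = 85 mm, with the dials. Behind it the aluminium storage well, rim at z = 90 mm. Lid seated: its axes parallel to the case's, handle point at x = 48.5, y = 0, z = 186 mm; guides in the well centre it with 3.5 mm play.
- well (a point): Middle of the storage well's floor (z = 12 mm). In its frame (axes as the case's) three filter slots at y = -90, -44 and +2 mm; filters stand in the x-z plane, their end edges in 13 mm wide channels of black guides whose tops are 7 mm above the rim, 85 mm above this point. At y = +72 mm a lens 70 mm across in a foam block, top 131 mm above this point; it stays.
- dial_left (a joint): Left dial (largest case y), rad. 0: white pointer line at the long tick, straight to the back (case +x). Grows clockwise seen from above. Ten ticks: number k is at k x 0.6283 rad; tick 5 (front) is middling long. Stops at 0 and 9; stays where left, no clicks; friction 0.06 N m. Right when within 0.2 rad of its number. Blocked at the code while the bolt is drawn.
- dial_mid (a joint): Middle dial, as the left one.
- dial_right (a joint): Right dial (smallest case y), as the left one.
- dial_left_grip (a point): On the left dial's vertical axis at grip height, 30 mm above the housing top. Black disc 54 mm across, 8 mm high, with a grip bar across it 46 mm long, 14 mm thick, its top 12 mm above this point. The point turns with the dial: its x axis is along the bar to the pointer. Dials are 75 mm apart; the lid's front wall is 62 mm behind their axes, its top 68 mm above the housing top.
- dial_mid_grip (a point): The same on the middle dial.
- dial_right_grip (a point): The same on the right dial.
- bolt (a joint): Locking bolt, m: steel yoke with a rail on each side of the case, four hooks (15 mm above the rim) over the lid's side lugs. 0 = home, lid held down; drawn by pulling to the front (case -x), 17 mm travel, lid free from 13 mm. Moves only with all dials at the code; friction 3 N, stays where left. Goes home again only over a fully seated lid; home is under 4 mm.
- bolt_tab (a point): Grip point of the bolt's black upright tab at the case's front right corner: 12 mm thick (case x), 18 mm wide (case y), its top 18 mm above this point, its foot 24 mm below. Moves with the bolt.
- lid_handle (a point): Middle of the lid's handle bar: 14 mm thick (lid x), 14 high, 110 long (lid y), 26 mm clear above the lid's top. The lid: loose aluminium shell open below, 118 (x) x 248 mm (y), 278 over the lugs at the foot of its two ends; its top face is 33 mm and its lower rim 96 mm below this point; about 0.55 kg.
- mat: Black rubber mat, fixed, 320 mm (own x) x 190 mm (own y), 4 mm thick, origin at the centre of its underside on the table. The lid fits on it with its long side along the mat's x; its handle point is then 100 mm above the table.
- rack: Loose wooden rack, 130 (own x) x 150 mm (own y), 55 high, 0.8 kg; origin at the centre of its underside, z up. Three grooves along own x at y = -50, 0 and +50 mm, each 22 mm wide, open at the ends, floor 10 mm above the underside. A filter standing in one has its length along x and its centre 75 mm above the origin.
- filter1_mid (a point): Centre of a framed glass filter (None if absent): upright panel 100 mm long (own x), 9 thick (own y), 130 high (own z), 0.16 kg. Grip it across its thickness near the top edge, 65 mm above this point; in the open case 45 mm of it stand clear of the guides. All alike; 2 or 3 are in the case at the start.
- filter2_mid (a point): The same for another filter.
- filter3_mid (a point): The same for another filter.
- candlestick: Bystander: pewter candlestick, 90 mm across, 205 mm tall; origin under its foot.
- bottle: Bystander: water bottle, 72 mm across, 220 mm tall; origin under its foot.
- tape_measure: Bystander: tape measure, 75 x 38 x 66 mm high.
- staple_gun: Bystander: staple gun lying, about 160 x 70 x 30 mm.
- gaffer_roll: Bystander: roll of tape, 110 mm across, 50 mm high.
- matchbox: Bystander: flat carton, 110 x 65 x 20 mm.
- offcut: Bystander: wooden offcut, 90 x 60 x 24 mm.

How it is judged:
By the outcome, as a careful person would: the job done as asked, in the order asked, and still so for the second after the job is handed in, with the robot touching nothing.
Of filter1, filter2, filter3 only 2 to 3 are there at a start; the rules pass over those that are not, and their reading is None.
At some moment in a run one of rack, lid may be knocked a few centimetres aside while the robot is not near it.
It also fails if it takes over 210 s, if anything falls off the work surface, if the arm or the gripper's body presses on something with over 40 N, if the wrist force passes 120 N, or if a joint passes its speed limit or range.

## Robot

A 7-joint arm with a two-finger parallel gripper is mounted at the origin on the work surface. World frame = base frame: x ahead of the robot, y to its left, z up, the work surface at z = 0. Lengths are in mm, angles in rad, forces in N, time in s.
With the tool pointing down it reaches from about 400 to 850 mm from the base axis. Payload 10.4 kg.
Tool frame: the origin (TCP) lies on the centre line of the jaws, within the pads' length; the fingertips stand 25 mm ahead of it and the grasp point (between the pads) lies 6 mm ahead of it; z points along the fingers, y is the line along which they close (so a half turn about z gives the same grasp; the last joint's range is limited). The gripper opens to 85 mm and grips with 20 to 120 N. Pads are 22 mm wide; open, the fingers measure 114 mm over their backs; the gripper's body (76 mm by 85 mm) begins 54 mm behind the grasp point. The pads swing forward as they close: fully open they stand 13 mm farther back than shut.
Start: joints at [1.15, 0.332, -0.065, 1.46, 0.022, 1.35, -0.088], TCP at [242.141, -576.208, 256.338] pointing down, gripper open.
Joint ranges: [-2.6, 2.6], [-0.5, 2.12], [-1.47, 1.34], [0.16, 2.42], [-1.27, 4.41], [0.06, 2.06], [-2.6, 2.6]. Speed limits (rad/s): [2.22, 2.22, 2.79, 2.79, 3.14, 3.14, 3.14].

## Interface

Orientations are given as a unit quaternion [x, y, z, w].
In Python, from workcell import ctrl gives the robot as it stands.
- The arm moves only by the shell command python3 -m jog 'ROWS'. ROWS is JSON, a list of rows, each an object with "delta_pos": the shift along the tool's x, y, z in m, a list of three; "turn": the turn, a rotation vector about the tool's x, y, z in degrees, a list of three; "hand": the opening, from -1 (shut) to 1 (fully open). In form: [{"delta_pos": [tx, ty, tz], "turn": [rx, ry, rz], "hand": hand}, ...]. A call has 1 to 10 rows; each row is the pose to reach, as a shift and turn from the pose commanded when the call began, along the tool's axes at that moment; what a row does not reach only later rows make up. A row lasts 1/8 s, in which the tool goes at most 62.5 mm and 10.7 degrees, less where a joint would pass 70% of its speed; a pose out of reach is approached as far as the arm can. A call with a gripper value outside its range is refused whole. The fingers move at their own pace and stop on an object; the grip force is fixed at half the most. Time passes only in rows, so rows that repeat a pose let the fingers close. It gives the time, the measured TCP pose, the force, the opening and the grip force at its end, in the units of the state.
- ctrl.sense(): the state, without advancing time (a new reading comes with each control period).
- ctrl.snapshot(name): name is "scene" or "side" or "wrist"; returns a dict with "image" (480x640x3 uint8, red, green, blue), "vertical_fov" (degrees; the focal length in pixels is half the picture's height over the tangent of half this angle, whatever the lens; pixels are square), "cx", "cy" (the principal point, pixels), "view" (4x4, takes a point from world to camera coordinates); the wrist camera has in their place "hand_eye" (4x4, takes a point from camera to tool coordinates, whose origin is the TCP and whose axes are the flange's). Camera axes: x right, y down, z forward; pixel columns grow to the right and rows downward; lengths in mm; the calibration is good to about 2 mm. A picture is of the moment at which its call begins: read the wrist's pose just before it. There is no depth.
- ctrl.job_done(): hands the job in; it is judged then, once.
The state is a dict: "time_s": time; "joints": joint angles; "qvel": joint speeds; "joint_torque": joint torques, N m; "tcp_pos": TCP position; "tool_rot": TCP orientation; "force": force on the tool from outside, world axes, zero at the start; "wrist_torque": the same for the moment, N m; "opening": finger opening in mm; "gripper_force": force on a finger pad.
Only numpy, scipy, OpenCV 4.12 (cv2) and the standard library are available. Lean on these libraries where they do the work, as an engineer would, in place of code of your own. Each camera call takes 0.05 s, during which the arm holds its last target. There are 200 camera calls.

## Working session

There is one attempt and no reset: what is moved stays moved. The work goes in short steps, Python scripts to look and compute and a shell command to move; the robot and the scene stay as the last step left them, time stands still between calls to the robot, and variables do not carry over. Pictures are saved under pics/ and viewed, at most 14 in all, crops included, and the job is handed in when it is done.

```bash
ls; mkdir -p pics; cat > h.py <<'E'
import numpy as np, cv2
from scipy.spatial.transform import Rotation as R
from workcell import ctrl
def snap(n,f=None):
    s=ctrl.sense(); d=ctrl.snapshot(n)
    im=d["image"]; H=im.shape[0]
    d["f"]=H/2/np.tan(np.radians(d["vertical_fov"])/2)
    if n=="wrist":
        T=np.eye(4);T[:3,:3]=R.from_quat(s["tool_rot"]).as_matrix();T[:3,3]=s["tcp_pos"]
        d["c2w"]=T@np.array(d["hand_eye"])
    else: d["c2w"]=np.linalg.inv(np.array(d["view"]))
    if f: cv2.imwrite("pics/"+f,cv2.cvtColor(im,cv2.COLOR_RGB2BGR)); np.savez("pics/"+f+".npz",c2w=d["c2w"],f=d["f"],cx=d["cx"],cy=d["cy"],image=im)
    return d
def load(f): return dict(np.load("pics/"+f+".npz"))
def ray(d,u,v):
    r=d["c2w"][:3,:3]@np.array([(u-d["cx"])/d["f"],(v-d["cy"])/d["f"],1]); return d["c2w"][:3,3],r/np.linalg.norm(r)
def onz(d,u,v,z):
    o,r=ray(d,u,v); return o+r*(z-o[2])/r[2]
def proj(d,p):
    q=np.linalg.inv(d["c2w"])@np.append(p,1); return np.array([d["cx"]+d["f"]*q[0]/q[2],d["cy"]+d["f"]*q[1]/q[2]])
def tri(L):
    A=np.zeros((3,3));b=np.zeros(3)
    for d,u,v in L:
        o,r=ray(d,u,v);P=np.eye(3)-np.outer(r,r);A+=P;b+=P@o
    return np.linalg.solve(A,b)
def go(p,yaw=None):
    """delta in tool axes to reach world p with tool down and tool x at yaw; prints"""
    s=ctrl.sense();M=R.from_quat(s["tool_rot"]);d=M.inv().apply(np.array(p)-s["tcp_pos"])/1000
    x=M.as_matrix()[:,0]; cy=np.arctan2(x[1],x[0])
    t=np.zeros(3)
    if yaw is None: yaw=cy
    c,sn=np.cos(yaw),np.sin(yaw)
    Rt=R.from_matrix(np.array([[c,sn,0],[sn,-c,0],[0,0,-1]]).T if 0 else np.array([[c,sn,0],[sn,-c,0],[0,0,-1]]))
    t=(M.inv()*Rt).as_rotvec(degrees=True)
    print("delta",d.round(4),"turn",t.round(1),"yaw now",round(np.degrees(cy),1))
E
python3 - <<'E'
from h import *
s=ctrl.sense();print(s)
for n in("scene","side","wrist"):
    d=snap(n,n+"0.png");print(n,d["f"],d["c2w"].round(2).tolist(),d["cx"],d["cy"])
print(R.from_quat(s["tool_rot"]).as_matrix().round(3))
E
```

```text
pics
{'time_s': 0.0, 'joints': array([ 1.15038782,  0.33286888, -0.06465886,  1.4609464 ,  0.02160976,
        1.34991037, -0.08849301]), 'qvel': array([ 1.89430393e-03,  2.07926770e-05, -1.05859720e-03,  3.95485558e-04,
        1.02355759e-04,  6.78006619e-04, -1.26139029e-03]), 'joint_torque': array([-1.86951011e-04, -6.25452375e+01,  4.90501116e-02, -3.91601264e+01,
        1.61408808e-02,  9.87851643e-03,  2.02619566e-05]), 'tcp_pos': array([ 241.96165958, -575.88954885,  255.515257  ]), 'tool_rot': array([ 9.80284284e-01,  1.97591007e-01, -1.86086358e-04, -6.94290673e-04]), 'force': array([ 0.20761641, -0.22206357,  0.00277654]), 'wrist_torque': array([ 0.06419227, -0.01721154,  0.04610423]), 'gripper_force': 0.0, 'opening': 85.38107844097559}
scene 501.55054679436205 [[-0.95, -0.26, 0.15, 343.88], [-0.3, 0.85, -0.43, 507.95], [-0.01, -0.45, -0.89, 1223.96], [0.0, 0.0, 0.0, 1.0]] 314.20041141744815 248.47851337223375
side 448.48192786335215 [[-0.98, -0.16, 0.16, 369.92], [-0.22, 0.66, -0.72, 727.2], [0.01, -0.73, -0.68, 823.65], [0.0, 0.0, 0.0, 1.0]] 318.95146376861135 242.20260217048173
wrist 373.46059512619473 [[0.39, -0.88, -0.26, 309.87], [-0.92, -0.37, -0.11, -548.94], [-0.0, 0.29, -0.96, 372.44], [0.0, 0.0, 0.0, 1.0]] 323.4096403796911 239.72229539259388
[[ 0.922  0.387 -0.001]
 [ 0.387 -0.922  0.001]
 [-0.    -0.001 -1.   ]]
```

View pics/scene0.png

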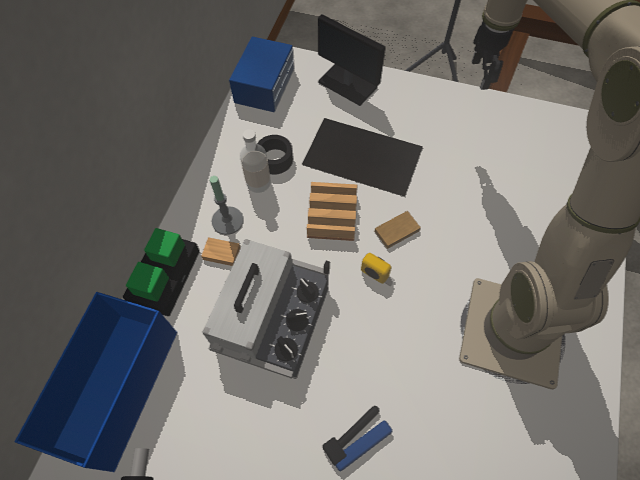

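View pics/side0.png

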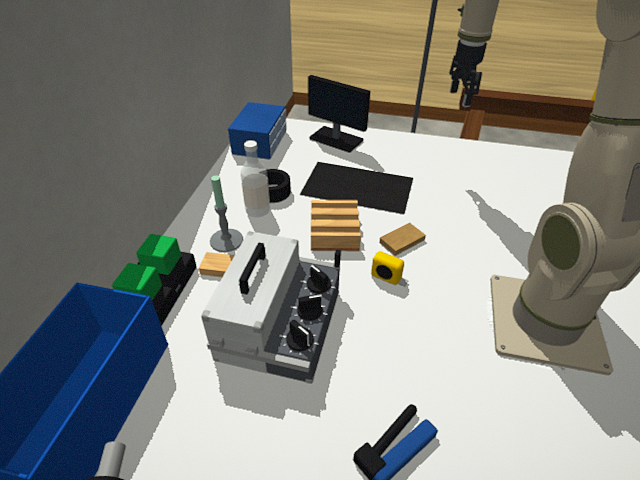

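The scene view shows the case at about (265,305) with the dials at (307,291), (297,320) and (287,349). The rack is at (333,210) and the mat at (363,155). The side view agrees.

```bash
python3 - <<'E'
from h import *
d=load("scene0.png");s=load("side0.png")
for n,u,v,z in [("dialA",307,291,100),("dialB",297,320,100),("dialC",287,349,100),("mat tl",326,120,4),("mat tr",422,149,4),("mat br",406,193,4),("mat bl",304,158,4),("rack tl",310,183,55),("tr",357,183,55),("br",355,239,55),("bl",307,236,55),("tape",376,266,60),("offc",398,229,20),("candle",227,220,0),("cand top",215,180,205),("match",221,251,20),("bottle",258,184,0)]:
    print(n,onz(d,u,v,z).round())
print(tri([(d,247,287),(s,254,268)]).round(1))
im=cv2.cvtColor(d["image"],cv2.COLOR_RGB2BGR)
a=cv2.resize(im[230:385,200:340],None,fx=3.8,fy=3.8,interpolation=cv2.INTER_CUBIC)
cv2.imwrite("pics/c1.png",a);print(a.shape)
E
```

```text
dialA [511.  86. 100.]
dialB [511. 162. 100.]
dialC [511. 234. 100.]
mat tl [ 644. -515.    4.]
mat tr [ 334. -491.    4.]
mat br [ 345. -323.    4.]
mat bl [ 665. -356.    4.]
rack tl [ 609. -243.   55.]
tr [ 483. -281.   55.]
br [ 442. -109.   55.]
bl [565. -80.  55.]
tape [369. -46.  60.]
offc [ 340. -191.   20.]
candle [807. -90.   0.]
cand top [800. -87. 205.]
match [779.  14.  20.]
bottle [ 766. -230.    0.]
[632.9 141.8 167.7]
(589, 532, 3)
```

View pics/c1.png

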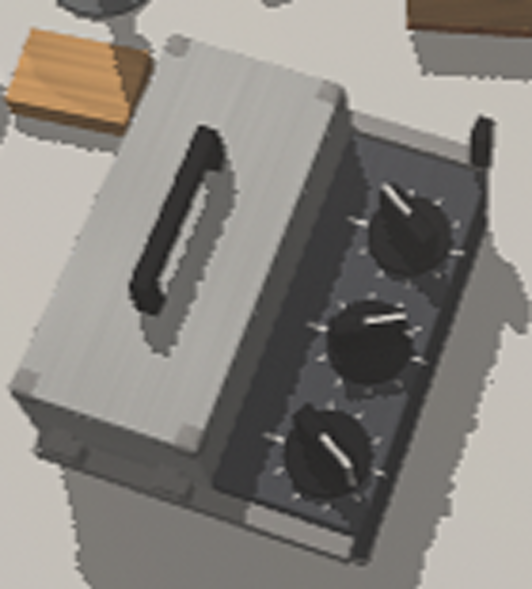

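The crop shows the right dial pointing about up-left (pointer tip about (385,185) in the crop). The middle dial points right and slightly up, and the left dial points down-right. The tab is at the top right. Moving the wrist camera over the case.

```bash
python3 -m jog '[{"delta_pos":[0.261,-0.29,-0.125],"turn":[0,0,-80],"hand":1},{"delta_pos":[0.261,-0.29,-0.125],"turn":[0,0,-80],"hand":1},{"delta_pos":[0.261,-0.29,-0.125],"turn":[0,0,-80],"hand":1},{"delta_pos":[0.523,-0.579,-0.125],"turn":[0,0,-80],"hand":1},{"delta_pos":[0.523,-0.579,-0.125],"turn":[0,0,-80],"hand":1},{"delta_pos":[0.523,-0.579,-0.125],"turn":[0,0,-80],"hand":1},{"delta_pos":[0.523,-0.579,-0.125],"turn":[0,0,-80],"hand":1},{"delta_pos":[0.523,-0.579,-0.125],"turn":[0,0,-80],"hand":1},{"delta_pos":[0.523,-0.579,-0.125],"turn":[0,0,-80],"hand":1},{"delta_pos":[0.523,-0.579,-0.125],"turn":[0,0,-80],"hand":1}]'; python3 -c "
from h import *
go([500,160,380],np.pi)"
```

```text
time_s: 1.4
tcp_pos: [444.9, 4.7, 362.8]
tool_rot: [0.624, 0.781, -0.0, 0.0]
force: [0.5, -0.4, 0.6]
opening: 85.3
gripper_force: 0.0
delta [ 0.1393  0.0881 -0.0173] turn [ -0.    0.1 -77.2] yaw now 102.8
```

```bash
python3 -m jog '[{"delta_pos":[0.14,0.088,-0.017],"turn":[0,0,-77],"hand":1},{"delta_pos":[0.14,0.088,-0.017],"turn":[0,0,-77],"hand":1},{"delta_pos":[0.14,0.088,-0.017],"turn":[0,0,-77],"hand":1},{"delta_pos":[0.14,0.088,-0.017],"turn":[0,0,-77],"hand":1},{"delta_pos":[0.14,0.088,-0.017],"turn":[0,0,-77],"hand":1},{"delta_pos":[0.14,0.088,-0.017],"turn":[0,0,-77],"hand":1},{"delta_pos":[0.14,0.088,-0.017],"turn":[0,0,-77],"hand":1},{"delta_pos":[0.14,0.088,-0.017],"turn":[0,0,-77],"hand":1},{"delta_pos":[0.14,0.088,-0.017],"turn":[0,0,-77],"hand":1}]'; python3 -c "
from h import *
d=snap('wrist','w1.png');print(ctrl.sense()['joints'].round(2),ctrl.sense()['time_s'])"
```

```text
time_s: 2.52
tcp_pos: [499.5, 158.6, 379.4]
tool_rot: [0.004, 1.0, -0.0, -0.0]
force: [0.3, 0.2, 0.4]
opening: 85.8
gripper_force: 0.0
[ 0.5   0.18 -1.01  1.47  0.15  1.57  1.06] 2.575
```

View pics/w1.png

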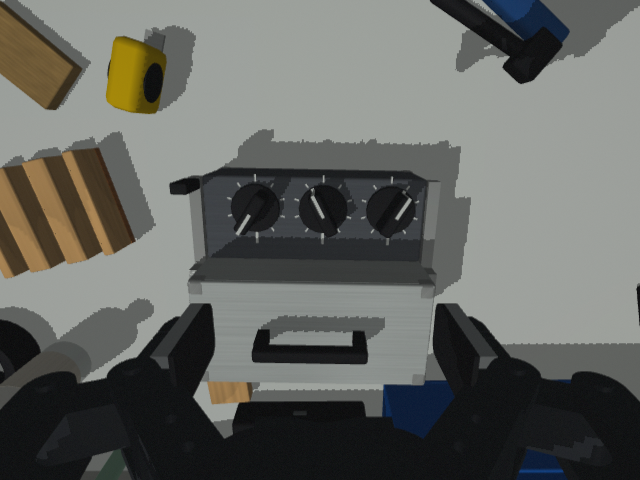

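The wrist view shows the dials at (255,207), (323,208) and (390,210). The pointers run to (240,232), (314,193) and (408,195). The tab is at (185,186) and the handle bar at (310,347). Extracting ticks and pointers.

```bash
python3 - <<'E'
from h import *
d=load("w1.png");im=d["image"].astype(int)
sub=im[172:248,205:428].min(2);m=(sub>120).astype(np.uint8)
n,l,st,c=cv2.connectedComponentsWithStats(m,connectivity=8)
P=[]
for i in range(1,n):
    a=st[i,4]
    if a<2 or a>300: continue
    ys,xs=np.nonzero(l==i);w=sub[ys,xs]-80
    u=205+(xs*w).sum()/w.sum();v=172+(ys*w).sum()/w.sum()
    X=np.c_[xs,ys]-np.array([xs.mean(),ys.mean()])
    if a>25:
        _,_,vt=np.linalg.svd(X);t=X@vt[0];e=[np.array([205+xs.mean(),172+ys.mean()])+vt[0]*k for k in(t.min(),t.max())]
        A,B=[onz(d,*q,127) for q in e]
        print("PTR",a,np.round(e,1).tolist(),A[:2].round(1),B[:2].round(1),"ang",np.degrees(np.arctan2(*(B-A)[:2][::-1])).round(1))
    else: p=onz(d,u,v,85);P.append(p[:2]);print("tick",a,round(u,1),round(v,1),p[:2].round(1))
# handle bar & edges
for n_,u,v,z in [("hL",253,347,193),("hR",367,346,193),("lid bl",196,383,153),("lid br",433,380,153),("fl",204,283,153),("fr",425,283,153),("tab",185,184,130),("hous fl",205,172,85),("hous fr",424,173,85)]:
    print(n_,onz(d,u,v,z).round(1))
E
```

```text
tick 5 206.2 172.2 [472.6  29.7]
tick 9 254.8 176.8 [478.   82.5]
tick 6 323.0 178.5 [480.5 157. ]
tick 10 391.6 179.8 [482.5 232.3]
tick 7 238.3 184.2 [485.9  63.7]
tick 7 306.3 185.2 [487.7 138.6]
tick 6 374.6 186.8 [490.  213.9]
tick 5 312.0 189.3 [492.3 144.8]
tick 6 228.6 197.6 [500.7  51.9]
PTR 66 [[312.1, 196.0], [322.9, 217.1]] [492.3 146.1] [513.9 156.7] ang 26.1
tick 2 283.0 198.5 [502.2 112.3]
tick 7 296.5 199.2 [503.2 127.4]
PTR 75 [[409.9, 198.6], [396.3, 218.5]] [495.7 243.8] [516.  231.2] ang -31.9
tick 6 363.7 200.4 [505.1 202.2]
tick 4 417.1 201.4 [506.7 261.8]
tick 6 229.7 214.7 [520.2  51.6]
PTR 77 [[248.7, 214.8], [236.7, 233.8]] [511.   81.7] [530.9  68. ] ang -34.4
tick 5 282.4 215.8 [522.  110.9]
tick 7 296.4 216.1 [522.4 126.7]
tick 7 348.5 216.9 [523.9 185.5]
tick 6 362.6 217.4 [524.5 201.4]
tick 5 414.9 218.0 [525.7 260.5]
tick 4 272.5 229.0 [537.3  99. ]
tick 6 306.3 229.4 [538.  137.5]
tick 4 338.3 230.2 [539.3 174. ]
tick 6 371.9 230.6 [540.1 212.4]
tick 7 404.0 231.6 [541.6 249. ]
tick 12 256.5 234.6 [543.7  80.4]
tick 15 322.1 235.3 [545.2 155.4]
hL [621.5  91.1 193. ]
hR [621.3 196.8 193. ]
lid bl [691.1  17.7 153. ]
lid br [689.4 274.3 153. ]
fl [574.1  38.  153. ]
fr [575.8 257.7 153. ]
tab [478.9  21.9 130. ]
hous fl [472.3  28.4  85. ]
hous fr [475.4 267.3  85. ]
```

```bash
python3 -c "
from h import *
go([511,81.3,190],np.radians(145.6))"
```

```text
delta [-0.012  -0.0772  0.1894] turn [-0. -0. 34.] yaw now 179.6
```

```bash
python3 -m jog '[{"delta_pos":[-0.012,-0.077,0.18],"turn":[0,0,34],"hand":0},{"delta_pos":[-0.012,-0.077,0.18],"turn":[0,0,34],"hand":0},{"delta_pos":[-0.012,-0.077,0.18],"turn":[0,0,34],"hand":0},{"delta_pos":[-0.012,-0.077,0.18],"turn":[0,0,34],"hand":0},{"delta_pos":[-0.012,-0.077,0.18],"turn":[0,0,34],"hand":0},{"delta_pos":[-0.012,-0.077,0.18],"turn":[0,0,34],"hand":0}]';  python3 -c "
from h import *
go([511,81.3,123.5],np.radians(145.6))
d=snap('wrist','w2.png');print(ctrl.sense()['joints'].round(2),ctrl.sense()['time_s'])"
```

```text
time_s: 3.32
tcp_pos: [512.4, 83.3, 202.0]
tool_rot: [0.292, 0.956, 0.001, 0.002]
force: [-0.1, -0.6, 0.2]
opening: 43.0
gripper_force: 0.0
delta [ 0.0002 -0.0027  0.0785] turn [0.1 0.1 0.4] yaw now 146.0
[ 0.53  0.24 -0.87  1.78  0.19  1.21  0.58] 3.375
```

View pics/w2.png

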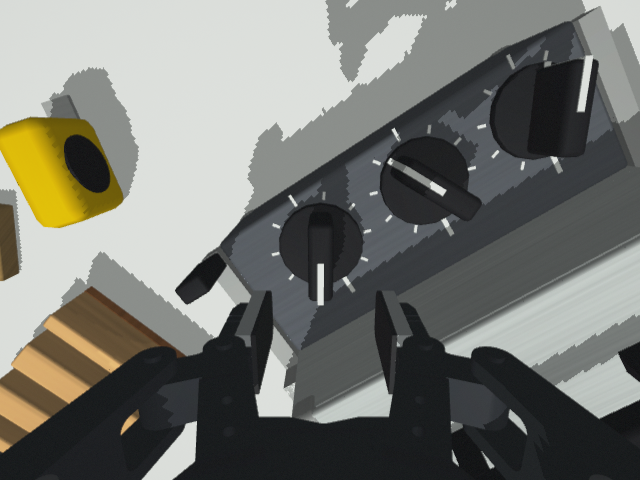

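The bar sits at u≈320, vertical, between the fingers (inner edges at 265 and 380), so the alignment is good. Descending and gripping.

```bash
python3 -m jog '[{"delta_pos":[0,-0.002,0.05],"turn":[0,0,0],"hand":0},{"delta_pos":[0,-0.002,0.078],"turn":[0,0,0],"hand":0},{"delta_pos":[0,-0.002,0.078],"turn":[0,0,0],"hand":0},{"delta_pos":[0,-0.002,0.078],"turn":[0,0,0],"hand":-1},{"delta_pos":[0,-0.002,0.078],"turn":[0,0,0],"hand":-1},{"delta_pos":[0,-0.002,0.078],"turn":[0,0,0],"hand":-1},{"delta_pos":[0,-0.002,0.078],"turn":[0,0,0],"hand":-1},{"delta_pos":[0,-0.002,0.078],"turn":[0,0,0],"hand":-1}]'
```

```text
time_s: 4.38
tcp_pos: [511.9, 81.4, 123.7]
tool_rot: [0.294, 0.956, 0.001, 0.002]
force: [2.9, 4.5, 3.4]
opening: 13.3
gripper_force: 61.7
```

```bash
python3 -m jog '[{"delta_pos":[0,0,0],"turn":[0,0,10],"hand":-1},{"delta_pos":[0,0,0],"turn":[0,0,20],"hand":-1},{"delta_pos":[0,0,0],"turn":[0,0,30],"hand":-1},{"delta_pos":[0,0,0],"turn":[0,0,40],"hand":-1},{"delta_pos":[0,0,0],"turn":[0,0,50],"hand":-1},{"delta_pos":[0,0,0],"turn":[0,0,60],"hand":-1},{"delta_pos":[0,0,0],"turn":[0,0,70],"hand":-1},{"delta_pos":[0,0,0],"turn":[0,0,80],"hand":-1},{"delta_pos":[0,0,0],"turn":[0,0,80],"hand":-1}]';  python3 -c "
from h import *
go([511.5,81.4,123.7],np.radians(34.4));print(ctrl.sense()['joints'].round(2),ctrl.sense()['wrist_torque'].round(2))"
```

```text
time_s: 5.5
tcp_pos: [510.0, 81.1, 123.7]
tool_rot: [0.84, 0.542, 0.0, 0.0]
force: [-9.7, 0.1, 14.0]
opening: 13.2
gripper_force: 63.3
delta [ 0.0009  0.0012 -0.    ] turn [ 0.  -0.  31.3] yaw now 65.7
[ 0.31  0.28 -0.62  1.87  0.19  1.05 -0.81] [ 0.36  2.17 -0.01]
```

```bash
python3 -m jog '[{"delta_pos":[0.001,0.001,0],"turn":[0,0,10],"hand":-1},{"delta_pos":[0.001,0.001,0],"turn":[0,0,20],"hand":-1},{"delta_pos":[0.001,0.001,0],"turn":[0,0,31.5],"hand":-1},{"delta_pos":[0.001,0.001,0],"turn":[0,0,31.5],"hand":-1},{"delta_pos":[0.001,0.001,0],"turn":[0,0,31.5],"hand":-1},{"delta_pos":[0.001,0.001,0],"turn":[0,0,31.5],"hand":0},{"delta_pos":[0.001,0.001,0],"turn":[0,0,31.5],"hand":0},{"delta_pos":[0.001,0.001,0],"turn":[0,0,31.5],"hand":0},{"delta_pos":[0.001,0.001,-0.06],"turn":[0,0,31.5],"hand":0},{"delta_pos":[0.001,0.001,-0.076],"turn":[0,0,31.5],"hand":0}]';  python3 -c "
from h import *
go([513.4,156.2,190],np.radians(206.1));go([513.4,156.2,190],np.radians(26.1));print(ctrl.sense()['joints'].round(2))"
```

```text
time_s: 6.75
tcp_pos: [513.0, 81.0, 200.9]
tool_rot: [0.956, 0.295, 0.002, 0.0]
force: [0.5, -0.1, -0.3]
opening: 42.9
gripper_force: 0.0
delta [ 0.0426 -0.062   0.011 ] turn [   0.4    0.2 -171.8] yaw now 34.3
delta [ 0.0426 -0.062   0.011 ] turn [ 0.1 -0.3  8.2] yaw now 34.3
[ 0.26  0.18 -0.56  1.79  0.1   1.19 -1.3 ]
```

```bash
python3 -m jog '[{"delta_pos":[0.0426,-0.062,0],"turn":[0,0,-90],"hand":0},{"delta_pos":[0.0426,-0.062,0],"turn":[0,0,-90],"hand":0},{"delta_pos":[0.0426,-0.062,0],"turn":[0,0,-90],"hand":0},{"delta_pos":[0.0426,-0.062,0],"turn":[0,0,-90],"hand":0},{"delta_pos":[0.0426,-0.062,0],"turn":[0,0,-90],"hand":0},{"delta_pos":[0.0426,-0.062,0],"turn":[0,0,-90],"hand":0},{"delta_pos":[0.0426,-0.062,0],"turn":[0,0,-90],"hand":0},{"delta_pos":[0.0426,-0.062,0],"turn":[0,0,-90],"hand":0},{"delta_pos":[0.0426,-0.062,0],"turn":[0,0,-90],"hand":0},{"delta_pos":[0.0426,-0.062,0],"turn":[0,0,-90],"hand":0}]'; python3 -m jog '[{"delta_pos":[0,0,0],"turn":[0,0,-82],"hand":0},{"delta_pos":[0,0,0],"turn":[0,0,-82],"hand":0},{"delta_pos":[0,0,0],"turn":[0,0,-82],"hand":0},{"delta_pos":[0,0,0],"turn":[0,0,-82],"hand":0},{"delta_pos":[0,0,0],"turn":[0,0,-82],"hand":0},{"delta_pos":[0,0,0],"turn":[0,0,-82],"hand":0},{"delta_pos":[0,0,0],"turn":[0,0,-82],"hand":0},{"delta_pos":[0,0,0],"turn":[0,0,-82],"hand":0},{"delta_pos":[0,0,0],"turn":[0,0,-82],"hand":0}]';  python3 -c "
from h import *
go([513.4,156.2,123.5],np.radians(206.1));print(ctrl.sense()['joints'].round(2))"
```

```text
time_s: 8.0
tcp_pos: [511.7, 155.5, 197.2]
tool_rot: [0.468, 0.884, -0.0, -0.0]
force: [-0.2, -0.1, 0.1]
opening: 42.5
gripper_force: 0.0
time_s: 9.12
tcp_pos: [511.8, 155.6, 197.3]
tool_rot: [-0.226, 0.974, 0.0, -0.0]
force: [-0.7, 0.0, 0.1]
opening: 42.7
gripper_force: 0.0
delta [-0.0018 -0.0002  0.0738] turn [ 0. -0.  0.] yaw now -153.9
[ 0.49  0.34 -1.02  1.74  0.3   1.24  1.42]
```

Descend, grip, and turn the middle dial.

```bash
python3 -m jog '[{"delta_pos":[-0.002,0,0.05],"turn":[0,0,0],"hand":0},{"delta_pos":[-0.002,0,0.0735],"turn":[0,0,0],"hand":0},{"delta_pos":[-0.002,0,0.0735],"turn":[0,0,0],"hand":0},{"delta_pos":[-0.002,0,0.0735],"turn":[0,0,0],"hand":-1},{"delta_pos":[-0.002,0,0.0735],"turn":[0,0,0],"hand":-1},{"delta_pos":[-0.002,0,0.0735],"turn":[0,0,0],"hand":-1},{"delta_pos":[-0.002,0,0.0735],"turn":[0,0,0],"hand":-1},{"delta_pos":[-0.002,0,0.0735],"turn":[0,0,0],"hand":-1}]'; python3 -m jog '[{"delta_pos":[0,0,0],"turn":[0,0,10],"hand":-1},{"delta_pos":[0,0,0],"turn":[0,0,20],"hand":-1},{"delta_pos":[0,0,0],"turn":[0,0,30],"hand":-1},{"delta_pos":[0,0,0],"turn":[0,0,40],"hand":-1},{"delta_pos":[0,0,0],"turn":[0,0,50],"hand":-1},{"delta_pos":[0,0,0],"turn":[0,0,60],"hand":-1},{"delta_pos":[0,0,0],"turn":[0,0,63.7],"hand":-1},{"delta_pos":[0,0,0],"turn":[0,0,63.7],"hand":-1},{"delta_pos":[0,0,0],"turn":[0,0,63.7],"hand":-1}]';  python3 -c "
from h import *
go([513.4,156.2,123.5],np.radians(142.4));print(ctrl.sense()['joints'].round(2))"
```

```text
time_s: 10.12
tcp_pos: [513.8, 157.9, 125.6]
tool_rot: [-0.228, 0.974, 0.0, 0.001]
force: [-4.0, 4.3, 7.9]
opening: 12.9
gripper_force: 60.0
time_s: 11.25
tcp_pos: [513.6, 156.8, 125.5]
tool_rot: [0.321, 0.947, -0.0, 0.0]
force: [-5.8, -0.8, 9.5]
opening: 12.9
gripper_force: 60.6
delta [-0.0002 -0.0006  0.002 ] turn [0.  0.1 0.2] yaw now 142.6
[ 0.28  0.35 -0.77  1.81  0.28  1.08  0.32]
```

```bash
python3 -m jog '[{"delta_pos":[0,0,0],"turn":[0,0,0],"hand":0},{"delta_pos":[0,0,0],"turn":[0,0,0],"hand":0},{"delta_pos":[0,0,0],"turn":[0,0,0],"hand":0},{"delta_pos":[0,0,-0.06],"turn":[0,0,0],"hand":0},{"delta_pos":[0,0,-0.07],"turn":[0,0,0],"hand":0},{"delta_pos":[0.044,0.06,-0.07],"turn":[0,0,-5.5],"hand":0},{"delta_pos":[0.044,0.06,-0.07],"turn":[0,0,-5.5],"hand":0},{"delta_pos":[0.044,0.06,-0.07],"turn":[0,0,-5.5],"hand":0},{"delta_pos":[0.044,0.06,-0.07],"turn":[0,0,-5.5],"hand":0}]';  python3 -c "
from h import *
go([515.6,231.4,124],np.radians(148.1));print(ctrl.sense()['joints'].round(2))"
```

```text
time_s: 12.38
tcp_pos: [515.4, 229.4, 193.5]
tool_rot: [0.276, 0.961, -0.001, -0.0]
force: [0.0, 0.0, 0.0]
opening: 42.7
gripper_force: 0.0
delta [0.0009 0.0019 0.0695] turn [-0.1  0.  -0.1] yaw now 148.0
[ 0.19  0.35 -0.83  1.67  0.27  1.24  0.31]
```

```bash
python3 -m jog '[{"delta_pos":[0.001,0.002,0.05],"turn":[0,0,0],"hand":0},{"delta_pos":[0.001,0.002,0.07],"turn":[0,0,0],"hand":0},{"delta_pos":[0.001,0.002,0.07],"turn":[0,0,0],"hand":0},{"delta_pos":[0.001,0.002,0.07],"turn":[0,0,0],"hand":-1},{"delta_pos":[0.001,0.002,0.07],"turn":[0,0,0],"hand":-1},{"delta_pos":[0.001,0.002,0.07],"turn":[0,0,0],"hand":-1},{"delta_pos":[0.001,0.002,0.07],"turn":[0,0,0],"hand":-1},{"delta_pos":[0.001,0.002,0.07],"turn":[0,0,0],"hand":-1}]'; python3 -m jog '[{"delta_pos":[0,0,0],"turn":[0,0,-10],"hand":-1},{"delta_pos":[0,0,0],"turn":[0,0,-20],"hand":-1},{"delta_pos":[0,0,0],"turn":[0,0,-30],"hand":-1},{"delta_pos":[0,0,0],"turn":[0,0,-40],"hand":-1},{"delta_pos":[0,0,0],"turn":[0,0,-50],"hand":-1},{"delta_pos":[0,0,0],"turn":[0,0,-60],"hand":-1},{"delta_pos":[0,0,0],"turn":[0,0,-60],"hand":-1},{"delta_pos":[0,0,0],"turn":[0,0,-60],"hand":-1}]';  python3 -c "
from h import *
go([515.6,231.4,124],np.radians(250.4));print(ctrl.sense()['joints'].round(2))"
```

```text
time_s: 13.38
tcp_pos: [515.5, 232.4, 125.8]
tool_rot: [0.275, 0.961, -0.001, 0.001]
force: [-6.6, -5.6, 10.4]
opening: 13.3
gripper_force: 59.4
time_s: 14.38
tcp_pos: [515.4, 233.1, 125.8]
tool_rot: [-0.243, 0.97, -0.0, 0.0]
force: [-6.1, -4.5, 10.4]
opening: 13.0
gripper_force: 59.5
delta [ 0.0006 -0.0016  0.0018] turn [ -0.1  -0.  -42.3] yaw now -151.9
[ 0.29  0.51 -1.    1.73  0.46  1.16  1.22]
```

```bash
python3 -m jog '[{"delta_pos":[0,0,0],"turn":[0,0,-10],"hand":-1},{"delta_pos":[0,0,0],"turn":[0,0,-20],"hand":-1},{"delta_pos":[0,0,0],"turn":[0,0,-30],"hand":-1},{"delta_pos":[0,0,0],"turn":[0,0,-42.3],"hand":-1},{"delta_pos":[0,0,0],"turn":[0,0,-42.3],"hand":-1},{"delta_pos":[0,0,0],"turn":[0,0,-42.3],"hand":0},{"delta_pos":[0,0,0],"turn":[0,0,-42.3],"hand":0},{"delta_pos":[0,0,0],"turn":[0,0,-42.3],"hand":0},{"delta_pos":[0,0,-0.06],"turn":[0,0,-42.3],"hand":0},{"delta_pos":[0,0,-0.12],"turn":[0,0,-42.3],"hand":0}]';  python3 -c "
from h import *
go([480,100,300],np.radians(180));print(ctrl.sense()['joints'].round(2))"
```

```text
time_s: 15.62
tcp_pos: [514.9, 233.1, 245.3]
tool_rot: [-0.576, 0.817, 0.0, -0.0]
force: [0.5, -0.7, 0.4]
opening: 42.4
gripper_force: 0.0
delta [ 0.1371 -0.0117 -0.0546] turn [ 0.  -0.1 70.4] yaw now -109.6
[ 0.45  0.47 -1.23  1.59  0.45  1.4   1.97]
```

```bash
python3 -m jog '[{"delta_pos":[0.137,-0.012,-0.055],"turn":[0,0,70.4],"hand":0},{"delta_pos":[0.137,-0.012,-0.055],"turn":[0,0,70.4],"hand":0},{"delta_pos":[0.137,-0.012,-0.055],"turn":[0,0,70.4],"hand":0},{"delta_pos":[0.137,-0.012,-0.055],"turn":[0,0,70.4],"hand":0},{"delta_pos":[0.137,-0.012,-0.055],"turn":[0,0,70.4],"hand":0},{"delta_pos":[0.137,-0.012,-0.055],"turn":[0,0,70.4],"hand":0},{"delta_pos":[0.137,-0.012,-0.055],"turn":[0,0,70.4],"hand":0},{"delta_pos":[0.137,-0.012,-0.055],"turn":[0,0,70.4],"hand":0},{"delta_pos":[0.137,-0.012,-0.055],"turn":[0,0,70.4],"hand":0}]';  python3 -c "
from h import *
d=snap('wrist','w3.png');print(ctrl.sense()['joints'].round(2),ctrl.sense()['tcp_pos'])"
```

```text
time_s: 16.75
tcp_pos: [480.5, 100.2, 299.0]
tool_rot: [-0.001, 1.0, -0.0, 0.0]
force: [-0.7, 0.7, -0.9]
opening: 43.1
gripper_force: 0.0
[ 0.82  0.13 -1.18  1.69  0.12  1.4   1.19] [480.56102084 100.18417215 299.01679505]
```

View pics/w3.png

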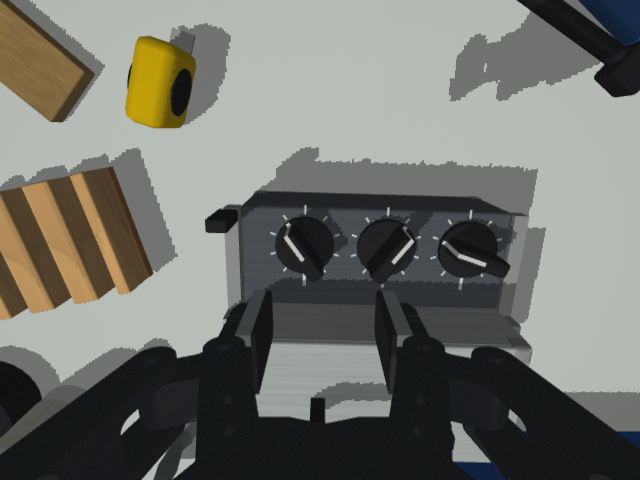

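The pointers now run to (285,235), (412,237) and (455,258), and the tab is at (205–238, 208–233). Computing dial angles and tab position.

```bash
python3 - <<'E'
from h import *
d=load("w3.png");im=d["image"].astype(int)
x0,y0=250,205;sub=im[y0:292,x0:505].min(2);m=(sub>120).astype(np.uint8)
n,l,st,c=cv2.connectedComponentsWithStats(m,connectivity=8)
for i in range(1,n):
    a=st[i,4]
    if a<35 or a>300: continue
    ys,xs=np.nonzero(l==i);X=np.c_[xs,ys]-np.array([xs.mean(),ys.mean()])
    _,_,vt=np.linalg.svd(X);t=X@vt[0];e=[np.array([x0+xs.mean(),y0+ys.mean()])+vt[0]*k for k in(t.min(),t.max())]
    A,B=[onz(d,*q,127) for q in e]
    print(a,np.round(e,1).tolist(),A[:2].round(1),B[:2].round(1),"ang",np.degrees(np.arctan2(*(B-A)[:2][::-1])).round(1))
E1={}
for f,(a,b,c_,e) in {"w1.png":(165,205,172,200),"w3.png":(200,245,200,240)}.items():
    d=load(f);g=d["image"].astype(int).max(2)[c_:e,a:b]
    m=(g<70).astype(np.uint8)
    print(f);print("\n".join("".join("#" if v else "." for v in r) for r in m))
E
```

```text
128 [[284.7, 236.0], [302.4, 260.4]] [491.8  67.8] [512.6  81.8] ang 33.9
131 [[412.2, 240.1], [392.4, 262.5]] [495.  170.7] [514.3 155.8] ang -37.7
125 [[457.4, 254.7], [485.5, 264.5]] [507.5 208.5] [515.9 232.5] ang 70.6
w1.png
........................................
........................................
........................................
.......................................#
..........................##############
.........................###############
...................#####################
................########################
..............##########################
...........#############################
........################################
.....###################################
.....###################################
.....###################################
.....###################################
.....###################################
.....##############################.####
.....############################...####
.....##########################.....####
.....########################.......####
.....######################.........####
......###
[... 1424 characters left out ...]
....###...
.....############################......###...
......###########################......###...
......##########################.......###...
......#########################........###...
......########################.........###...
......#######################..........###...
......######################...........###...
........##################.............###...
.......................................###...
.......................................###...
.......................................###...
.......................................###...
.......................................###...
.......................................###...
.......................................###...
```

```bash
python3 - <<'E'
from h import *
a=load("w1.png");b=load("w3.png")
for p,q in [((170,183),(205,220)),((170.5,193),(206,232)),]: print(tri([(a,*p),(b,*q)]).round(1))
for z in (110,115,120,125,130,135): print(z,[onz(a,170,188,z)[:2].round(1),onz(b,205.3,226,z)[:2].round(1)])
E
```

```text
[479.    4.4 124.1]
[488.3   5.  127. ]
110 [array([485.7,  -1.6]), array([488. ,  -0.9])]
115 [array([485. ,   0.5]), array([486.7,   0.7])]
120 [array([484.2,   2.5]), array([485.4,   2.3])]
125 [array([483.5,   4.6]), array([484.1,   4. ])]
130 [array([482.7,   6.7]), array([482.8,   5.6])]
135 [array([481.9,   8.7]), array([481.5,   7.2])]
```

```bash
python3 -m jog '[{"delta_pos":[-0.0035,-0.087,0.11],"turn":[0,0,91.6],"hand":0},{"delta_pos":[-0.0035,-0.087,0.11],"turn":[0,0,91.6],"hand":0},{"delta_pos":[-0.0035,-0.087,0.11],"turn":[0,0,91.6],"hand":0},{"delta_pos":[-0.0035,-0.087,0.11],"turn":[0,0,91.6],"hand":0},{"delta_pos":[-0.0035,-0.087,0.11],"turn":[0,0,91.6],"hand":0},{"delta_pos":[-0.0035,-0.087,0.11],"turn":[0,0,91.6],"hand":0},{"delta_pos":[-0.0035,-0.087,0.11],"turn":[0,0,91.6],"hand":0},{"delta_pos":[-0.0035,-0.087,0.11],"turn":[0,0,91.6],"hand":0},{"delta_pos":[-0.0035,-0.087,0.11],"turn":[0,0,91.6],"hand":0},{"delta_pos":[-0.0035,-0.087,0.11],"turn":[0,0,91.6],"hand":0}]';  python3 -c "
from h import *
go([484,13.5,116],np.radians(88.4));print(ctrl.sense()['joints'].round(2),ctrl.sense()['tcp_pos'])"
```

```text
time_s: 18.05
tcp_pos: [484.1, 13.2, 189.0]
tool_rot: [0.716, 0.698, 0.0, 0.0]
force: [-1.3, -0.8, -0.2]
opening: 42.8
gripper_force: 0.0
delta [ 0.0003 -0.0001  0.073 ] turn [0.  0.  0.1] yaw now 88.5
[ 0.73  0.16 -0.91  1.87  0.14  1.17 -0.25] [484.09185403  13.16215394 189.00102063]
```

```bash
python3 -m jog '[{"delta_pos":[0,0,0.05],"turn":[0,0,0],"hand":0},{"delta_pos":[0,0,0.073],"turn":[0,0,0],"hand":0},{"delta_pos":[0,0,0.073],"turn":[0,0,0],"hand":0},{"delta_pos":[0,0,0.073],"turn":[0,0,0],"hand":-1},{"delta_pos":[0,0,0.073],"turn":[0,0,0],"hand":-1},{"delta_pos":[0,0,0.073],"turn":[0,0,0],"hand":-1},{"delta_pos":[0,0,0.073],"turn":[0,0,0],"hand":-1},{"delta_pos":[0,0,0.073],"turn":[0,0,0],"hand":-1}]'; python3 -m jog '[{"delta_pos":[0,-0.004,0],"turn":[0,0,0],"hand":-1},{"delta_pos":[0,-0.008,0],"turn":[0,0,0],"hand":-1},{"delta_pos":[0,-0.012,0],"turn":[0,0,0],"hand":-1},{"delta_pos":[0,-0.016,0],"turn":[0,0,0],"hand":-1},{"delta_pos":[0,-0.018,0],"turn":[0,0,0],"hand":-1},{"delta_pos":[0,-0.018,0],"turn":[0,0,0],"hand":-1}]'
```

```text
time_s: 19.05
tcp_pos: [483.5, 13.2, 117.3]
tool_rot: [0.717, 0.697, -0.001, 0.0]
force: [-11.2, 1.0, 12.5]
opening: 11.2
gripper_force: 59.0
time_s: 19.8
tcp_pos: [467.1, 13.6, 117.3]
tool_rot: [0.717, 0.697, 0.001, 0.001]
force: [0.9, 0.3, 8.6]
opening: 11.4
gripper_force: 60.2
```

```bash
python3 -m jog '[{"delta_pos":[0,-0.002,0],"turn":[0,0,0],"hand":-1},{"delta_pos":[0,-0.002,0],"turn":[0,0,0],"hand":-1},{"delta_pos":[0,-0.001,0],"turn":[0,0,0],"hand":0},{"delta_pos":[0,-0.001,0],"turn":[0,0,0],"hand":0},{"delta_pos":[0,-0.001,0],"turn":[0,0,0],"hand":0},{"delta_pos":[0,-0.001,-0.06],"turn":[0,0,0],"hand":0},{"delta_pos":[0,-0.001,-0.12],"turn":[0,0,0],"hand":0},{"delta_pos":[0,-0.001,-0.18],"turn":[0,0,0],"hand":0},{"delta_pos":[0,-0.001,-0.2],"turn":[0,0,0],"hand":0},{"delta_pos":[0,-0.001,-0.2],"turn":[0,0,0],"hand":0}]';  python3 -c "
from h import *
go([632,146,320],np.radians(88.4))"
```

```text
time_s: 21.05
tcp_pos: [465.5, 13.8, 317.1]
tool_rot: [0.717, 0.697, 0.001, 0.001]
force: [-0.1, -0.5, -1.0]
opening: 42.7
gripper_force: 0.0
delta [ 0.1369  0.1627 -0.0026] turn [ 0.1  0.  -0. ] yaw now 88.4
```

```bash
python3 -m jog '[{"delta_pos":[0.137,0.163,0],"turn":[0,0,0],"hand":0},{"delta_pos":[0.137,0.163,0],"turn":[0,0,0],"hand":0},{"delta_pos":[0.137,0.163,0],"turn":[0,0,0],"hand":0},{"delta_pos":[0.137,0.163,0],"turn":[0,0,0],"hand":0},{"delta_pos":[0.137,0.163,0],"turn":[0,0,0],"hand":0},{"delta_pos":[0.137,0.163,0],"turn":[0,0,0],"hand":0}]';  python3 -c "
from h import *
d=snap('wrist','w4.png');print(ctrl.sense()['joints'].round(2),ctrl.sense()['tcp_pos'])"
```

```text
time_s: 21.8
tcp_pos: [631.3, 145.8, 315.0]
tool_rot: [0.717, 0.697, -0.001, -0.0]
force: [-0.0, -0.3, -0.7]
opening: 43.0
gripper_force: 0.0
[ 0.34  0.53 -0.97  1.26  0.43  1.57 -0.59] [631.32812475 145.33134292 315.48974684]
```

View pics/w4.png

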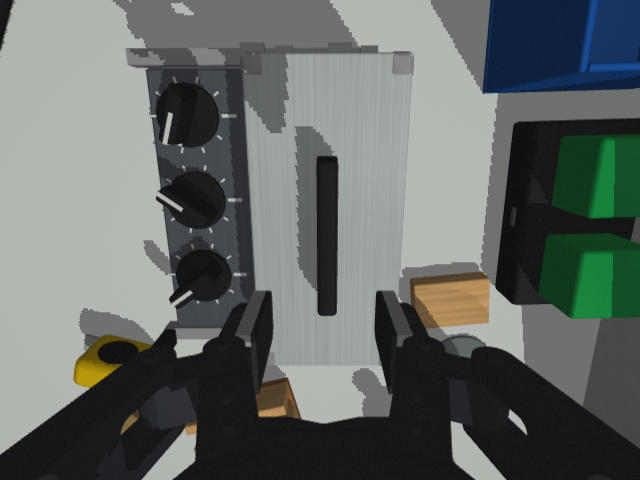

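The handle bar runs (327,157)–(327,316) and the lid is parallel to the tool. Measuring the handle, and taking the mat and rack from scene images (segmented corners).

```bash
python3 - <<'E'
from h import *
d=load("w4.png");g=d["image"].max(2)[140:330,305:350]
m=(g<60).astype(np.uint8);n,l,st,c=cv2.connectedComponentsWithStats(m);i=1+np.argmax(st[1:,4])
ys,xs=np.nonzero(l==i);r=cv2.minAreaRect(np.c_[xs+305,ys+140].astype(np.float32));b=cv2.boxPoints(r)
P=np.array([onz(d,*q,193) for q in b]);print(P.round(1),P.mean(0).round(1))
s=load("scene0.png");im=s["image"].astype(int)
def rect(mask,z,x0,y0):
    n,l,st,c=cv2.connectedComponentsWithStats(mask.astype(np.uint8));i=1+np.argmax(st[1:,4]);ys,xs=np.nonzero(l==i)
    Q=np.array([onz(s,x+x0,y+y0,z)[:2] for x,y in zip(xs,ys)]).astype(np.float32)
    (c0,wh,a)=cv2.minAreaRect(Q);print(np.round(c0,1),np.round(wh,1),round(a,1),len(xs))
rect(im[110:200,295:430].max(2)<60,4,295,110)
E
```

```text
[[628.8 200.9 193. ]
 [641.9 200.5 193. ]
 [639.9  90.1 193. ]
 [625.   90.5 193. ]] [633.9 145.5 193. ]
[ 500.4 -416.8] [190.  315.8] 86.3 5400
```

```bash
python3 -m jog '[{"delta_pos":[0,0.0025,0.05],"turn":[0,0,0],"hand":0},{"delta_pos":[0,0.0025,0.1],"turn":[0,0,0],"hand":0},{"delta_pos":[0,0.0025,0.122],"turn":[0,0,0],"hand":0},{"delta_pos":[0,0.0025,0.122],"turn":[0,0,0],"hand":0},{"delta_pos":[0,0.0025,0.122],"turn":[0,0,0],"hand":-1},{"delta_pos":[0,0.0025,0.122],"turn":[0,0,0],"hand":-1},{"delta_pos":[0,0.0025,0.122],"turn":[0,0,0],"hand":-1},{"delta_pos":[0,0.0025,0.122],"turn":[0,0,0],"hand":-1},{"delta_pos":[0,0.0025,0.122],"turn":[0,0,0],"hand":-1}]'; python3 -m jog '[{"delta_pos":[0,0,-0.01],"turn":[0,0,0],"hand":-1},{"delta_pos":[0,0,-0.02],"turn":[0,0,0],"hand":-1},{"delta_pos":[0,0,-0.03],"turn":[0,0,0],"hand":-1},{"delta_pos":[0,0,-0.04],"turn":[0,0,0],"hand":-1}]'
```

```text
time_s: 22.98
tcp_pos: [634.9, 146.5, 196.0]
tool_rot: [0.717, 0.697, 0.001, 0.001]
force: [-2.3, -0.5, 7.0]
opening: 12.5
gripper_force: 62.1
time_s: 23.48
tcp_pos: [634.4, 146.0, 234.8]
tool_rot: [0.717, 0.697, 0.0, 0.0]
force: [-0.1, -0.4, -4.1]
opening: 12.6
gripper_force: 60.5
```

```bash
python3 -m jog '[{"delta_pos":[0,0,-0.06],"turn":[0,0,0],"hand":-1},{"delta_pos":[0,0,-0.09],"turn":[0,0,0],"hand":-1},{"delta_pos":[0,0,-0.09],"turn":[0,0,0],"hand":-1}]'; python3 -c "
from h import *
go([500,-417,315],np.radians(-3.6));print(ctrl.sense()['joints'].round(2),ctrl.sense()['tcp_pos'],ctrl.sense()['force'])"
```

```text
time_s: 23.85
tcp_pos: [634.9, 146.8, 326.8]
tool_rot: [0.717, 0.697, 0.002, 0.001]
force: [0.9, 0.3, -3.8]
opening: 12.8
gripper_force: 60.6
delta [-0.5673 -0.1192  0.0105] turn [ 0.1 -0.3 92. ] yaw now 88.4
[ 0.33  0.53 -0.97  1.23  0.43  1.58 -0.58] [634.91992293 146.78583459 326.79536727] [ 0.8590406   0.31671056 -3.77366893]
```

```bash
python3 -m jog '[{"delta_pos":[-0.03,-0.006,0],"turn":[0,0,4],"hand":-1},{"delta_pos":[-0.07,-0.014,0],"turn":[0,0,10],"hand":-1},{"delta_pos":[-0.11,-0.022,0],"turn":[0,0,17],"hand":-1},{"delta_pos":[-0.15,-0.03,0],"turn":[0,0,24],"hand":-1},{"delta_pos":[-0.19,-0.039,0],"turn":[0,0,31],"hand":-1},{"delta_pos":[-0.23,-0.047,0],"turn":[0,0,38],"hand":-1},{"delta_pos":[-0.27,-0.055,0],"turn":[0,0,45],"hand":-1},{"delta_pos":[-0.31,-0.064,0],"turn":[0,0,52],"hand":-1},{"delta_pos":[-0.35,-0.073,0],"turn":[0,0,58],"hand":-1},{"delta_pos":[-0.37,-0.077,0],"turn":[0,0,62],"hand":-1}]'; python3 -c "
from h import *
go([500,-417,315],np.radians(-3.6));print(ctrl.sense()['joints'].round(2))"
```

```text
time_s: 25.1
tcp_pos: [545.5, -224.5, 322.2]
tool_rot: [0.974, 0.225, -0.001, -0.0]
force: [0.4, -0.7, -3.8]
opening: 12.7
gripper_force: 60.5
delta [-0.1254  0.153   0.0073] turn [-0.   0.1 29.6] yaw now 26.0
[ 0.89  0.31 -0.72  1.42  0.2   1.49 -0.95]
```

```bash
python3 -m jog '[{"delta_pos":[-0.025,0.031,0],"turn":[0,0,6],"hand":-1},{"delta_pos":[-0.055,0.066,0],"turn":[0,0,12],"hand":-1},{"delta_pos":[-0.085,0.103,0],"turn":[0,0,19],"hand":-1},{"delta_pos":[-0.11,0.134,0],"turn":[0,0,25],"hand":-1},{"delta_pos":[-0.125,0.153,0],"turn":[0,0,29.6],"hand":-1},{"delta_pos":[-0.125,0.153,0.03],"turn":[0,0,29.6],"hand":-1},{"delta_pos":[-0.125,0.153,0.08],"turn":[0,0,29.6],"hand":-1},{"delta_pos":[-0.125,0.153,0.12],"turn":[0,0,29.6],"hand":-1},{"delta_pos":[-0.125,0.153,0.16],"turn":[0,0,29.6],"hand":-1},{"delta_pos":[-0.125,0.153,0.16],"turn":[0,0,29.6],"hand":-1}]'; python3 -c "
from h import *
go([500,-417,111],np.radians(-3.6));print(ctrl.sense()['joints'].round(2))
snap('side','s1.png');snap('scene','sc1.png');snap('wrist','w5.png')
a=[cv2.imread('pics/'+f) for f in ('sc1.png','w5.png')]
cv2.imwrite('pics/m1.png',np.hstack([a[0][60:400,190:560],a[1][60:400,60:480]]))"
```

```text
time_s: 26.35
tcp_pos: [500.9, -413.7, 160.1]
tool_rot: [1.0, -0.029, -0.003, -0.002]
force: [-0.4, 0.6, -3.7]
opening: 12.8
gripper_force: 60.6
delta [-0.0004  0.0035  0.0491] turn [-0.2  0.3  0.3] yaw now -3.3
[ 1.01  0.51 -0.53  1.48  0.27  1.23 -1.18]
```

View pics/m1.png

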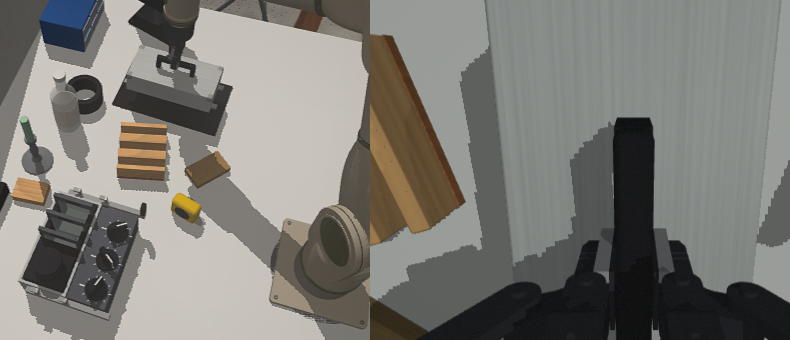

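The lid is held level above the mat, and the open well shows guides and filters. Lowering.

```bash
python3 -m jog '[{"delta_pos":[0,0.0035,0.02],"turn":[0,0,0],"hand":-1},{"delta_pos":[0,0.0035,0.035],"turn":[0,0,0],"hand":-1},{"delta_pos":[0,0.0035,0.043],"turn":[0,0,0],"hand":-1},{"delta_pos":[0,0.0035,0.047],"turn":[0,0,0],"hand":-1},{"delta_pos":[0,0.0035,0.051],"turn":[0,0,0],"hand":-1},{"delta_pos":[0,0.0035,0.051],"turn":[0,0,0],"hand":-1}]'
```

```text
time_s: 27.25
tcp_pos: [502.9, -417.8, 113.0]
tool_rot: [1.0, -0.028, 0.0, 0.0]
force: [-0.5, 0.3, -4.4]
opening: 12.7
gripper_force: 60.5
```

```bash
python3 -m jog '[{"delta_pos":[0,0,0.002],"turn":[0,0,0],"hand":-1},{"delta_pos":[0,0,0.004],"turn":[0,0,0],"hand":-1},{"delta_pos":[0,0,0.004],"turn":[0,0,0],"hand":-1}]'
```

```text
time_s: 27.62
tcp_pos: [503.1, -417.7, 110.0]
tool_rot: [1.0, -0.028, 0.0, 0.0]
force: [-4.1, 4.2, 4.8]
opening: 12.4
gripper_force: 61.7
```

```bash
python3 -m jog '[{"delta_pos":[0,0,-0.001],"turn":[0,0,0],"hand":0},{"delta_pos":[0,0,-0.001],"turn":[0,0,0],"hand":0},{"delta_pos":[0,0,-0.001],"turn":[0,0,0],"hand":0},{"delta_pos":[0,0,-0.06],"turn":[0,0,0],"hand":0},{"delta_pos":[0,0,-0.12],"turn":[0,0,0],"hand":0},{"delta_pos":[0,0,-0.18],"turn":[0,0,0],"hand":0},{"delta_pos":[0,0,-0.24],"turn":[0,0,0],"hand":0},{"delta_pos":[0,0,-0.26],"turn":[0,0,0],"hand":0}]'; python3 -c "
from h import *
go([580,-160,380],np.radians(0));
go([650,120,380],np.radians(-1.6));print(ctrl.sense()['joints'].round(2))"
```

```text
time_s: 28.62
tcp_pos: [503.6, -418.0, 373.7]
tool_rot: [1.0, -0.028, 0.003, 0.002]
force: [-0.0, 0.0, -0.9]
opening: 42.6
gripper_force: 0.0
delta [ 0.0618 -0.2619 -0.0069] turn [ 0.2 -0.3 -3.2] yaw now -3.2
delta [ 0.116  -0.5454 -0.0076] turn [ 0.2 -0.3 -1.6] yaw now -3.2
[ 0.99  0.42 -0.55  1.15  0.22  1.62 -1.13]
```

```bash
python3 -m jog '[{"delta_pos":[0.062,-0.262,0],"turn":[0,0,-1.6],"hand":0},{"delta_pos":[0.062,-0.262,0],"turn":[0,0,-1.6],"hand":0},{"delta_pos":[0.062,-0.262,0],"turn":[0,0,-1.6],"hand":0},{"delta_pos":[0.062,-0.262,0],"turn":[0,0,-1.6],"hand":0},{"delta_pos":[0.062,-0.262,0],"turn":[0,0,-1.6],"hand":0},{"delta_pos":[0.062,-0.262,0],"turn":[0,0,-1.6],"hand":0},{"delta_pos":[0.062,-0.262,0],"turn":[0,0,-1.6],"hand":0}]'; python3 -c "
from h import *
snap('wrist','w6.png')
go([650,120,380],np.radians(-1.6))"
python3 -m jog '[{"delta_pos":[0.055,-0.285,0],"turn":[0,0,0],"hand":0},{"delta_pos":[0.055,-0.285,0],"turn":[0,0,0],"hand":0},{"delta_pos":[0.055,-0.285,0],"turn":[0,0,0],"hand":0},{"delta_pos":[0.055,-0.285,0],"turn":[0,0,0],"hand":0},{"delta_pos":[0.055,-0.285,0],"turn":[0,0,0],"hand":0},{"delta_pos":[0.055,-0.285,0],"turn":[0,0,0],"hand":0},{"delta_pos":[0.055,-0.285,0],"turn":[0,0,0],"hand":0}]'; python3 -c "
from h import *
snap('wrist','w7.png');print(ctrl.sense()['joints'].round(2))
a=[cv2.imread('pics/'+f) for f in ('w6.png','w7.png')]
cv2.imwrite('pics/m2.png',np.hstack([a[0][0:480,240:640],a[1][0:480,180:580]]))"
```

```text
time_s: 29.5
tcp_pos: [579.0, -162.2, 368.7]
tool_rot: [1.0, -0.016, -0.0, 0.0]
force: [0.5, -0.3, -0.3]
opening: 42.9
gripper_force: 0.0
delta [ 0.0621 -0.2844 -0.0115] turn [ 0.   0.  -0.2] yaw now -1.8
time_s: 30.42
tcp_pos: [643.0, 121.4, 368.7]
tool_rot: [1.0, -0.015, -0.0, 0.0]
force: [0.4, -1.0, -0.3]
opening: 42.7
gripper_force: 0.0
[ 0.24  0.47 -0.76  1.14  0.32  1.64 -2.05]
```

View pics/m2.png

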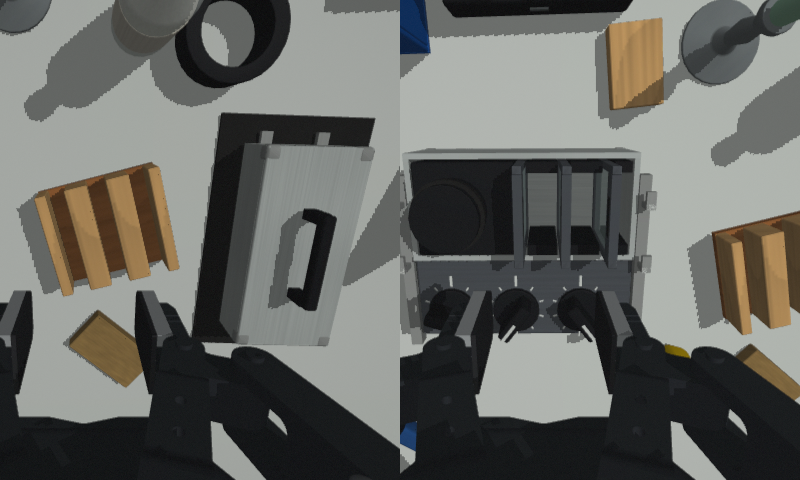

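```bash
python3 - <<'E'
from h import *
def dot(im,p,c): cv2.circle(im,tuple(int(round(v)) for v in p),2,c,-1)
d=load("w7.png");e=load("w6.png")
k=4
W=cv2.resize(cv2.cvtColor(d["image"],4)[145:285,280:425],None,fx=2.7,fy=2.7,interpolation=cv2.INTER_CUBIC)
Q=cv2.resize(cv2.cvtColor(e["image"],4)[150:305,265:430],None,fx=2.4,fy=2.4,interpolation=cv2.INTER_CUBIC)
c,s=np.cos(np.radians(-1.6)),np.sin(np.radians(-1.6));X=np.array([c,s]);Y=np.array([-s,c]);o=np.array([634.3,145.8])
for y in(-90,-44,2):
    for x in(-50,50):
        p=o+x*X+y*Y;u=proj(d,[*p,142]);print(y,x,p.round(1),u.round(1));dot(W,(u-[280,145]+.5)*2.7,(0,0,255))
h=max(W.shape[0],Q.shape[0]);pad=lambda a:cv2.copyMakeBorder(a,0,h-a.shape[0],0,0,cv2.BORDER_CONSTANT)
cv2.imwrite("pics/m3.png",np.hstack([pad(W),pad(Q)]));print(W.shape,Q.shape)
E
```

```text
-90 -50 [581.8  57.2] [389.3 269.2]
-90 50 [681.8  54.4] [394.5 166. ]
-44 -50 [583.1 103.2] [342.6 269.4]
-44 50 [683.1 100.4] [343.8 166.2]
2 -50 [584.4 149.2] [295.8 269.6]
2 50 [684.3 146.4] [293.  166.4]
(378, 392, 3) (372, 396, 3)
```

View pics/m3.png

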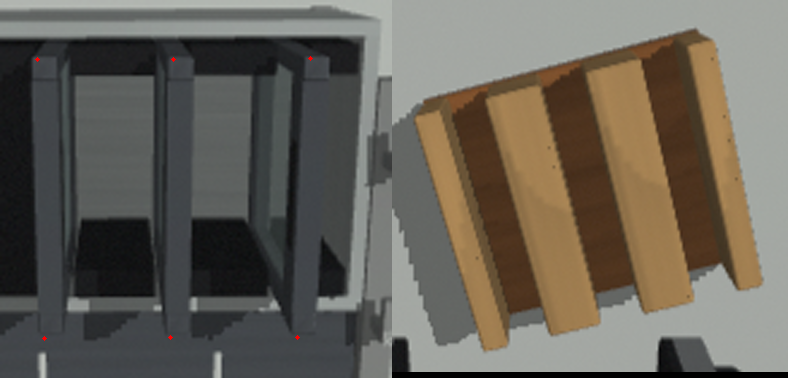

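Three filters stand in the slots, with top edges about 3 mm right (−y) of the predicted dots and 1.6 mm further back. The rack's top corners (panel px) are (416,118), (713,42), (762,283) and (486,350), and all grooves are empty.

```bash
python3 - <<'E'
from h import *
e=load("w6.png")
P=np.array([onz(e,(u-392)/2.4+265-.2,v/2.4+150-.2,55)[:2] for u,v in [(416,118),(713,42),(762,283),(486,350)]])
print(P.round(1))
c=P.mean(0)
x=(P[0]-P[3]+P[1]-P[2])/2;y=(P[0]-P[1]+P[3]-P[2])/2
print("c",c.round(1),"len",np.linalg.norm(x).round(1),np.linalg.norm(y).round(1),"yaw x",np.degrees(np.arctan2(x[1],x[0])).round(2),"y-90",np.degrees(np.arctan2(y[1],y[0])).round(2)-90)
a=np.arctan2(x[1],x[0])*.45+.55*(np.arctan2(y[1],y[0])-np.pi/2)
Y=np.array([-np.sin(a),np.cos(a)]);print(np.degrees(a))
for k in(-50,0,50):print(k,(c+k*Y).round(1))
go([635.5,52.5,200],np.radians(-1.6))
E
```

```text
[[ 575.4 -106.7]
 [ 607.2 -249.9]
 [ 484.3 -278.1]
 [ 451.4 -134.9]]
c [ 529.6 -192.4] len 126.6 146.8 yaw x 12.86 y-90 12.730000000000004
12.787703473864955
-50 [ 540.6 -241.2]
0 [ 529.6 -192.4]
50 [ 518.5 -143.7]
delta [-0.0053  0.0686  0.1689] turn [ 0.1 -0.  -0.2] yaw now -1.8
```

```bash
python3 -m jog '[{"delta_pos":[-0.005,0.068,0],"turn":[0,0,0],"hand":-0.4},{"delta_pos":[-0.005,0.068,0.06],"turn":[0,0,0],"hand":-0.4},{"delta_pos":[-0.005,0.068,0.12],"turn":[0,0,0],"hand":-0.4},{"delta_pos":[-0.005,0.068,0.165],"turn":[0,0,0],"hand":-0.4},{"delta_pos":[-0.005,0.068,0.165],"turn":[0,0,0],"hand":-0.4},{"delta_pos":[-0.005,0.068,0.165],"turn":[0,0,0],"hand":-0.4}]'; python3 -c "
from h import *
go([635.9,53,133],np.radians(-1.6))
snap('wrist','w8.png');print(ctrl.sense()['joints'].round(2))"
```

```text
time_s: 31.22
tcp_pos: [636.5, 55.0, 206.4]
tool_rot: [1.0, -0.015, 0.001, -0.0]
force: [-0.5, 0.8, -0.0]
opening: 25.8
gripper_force: 0.0
delta [-0.0007  0.002   0.0734] turn [-0.  -0.2 -0.1] yaw now -1.7
[ 0.38  0.49 -0.74  1.46  0.34  1.32 -1.98]
```

View pics/w8.png

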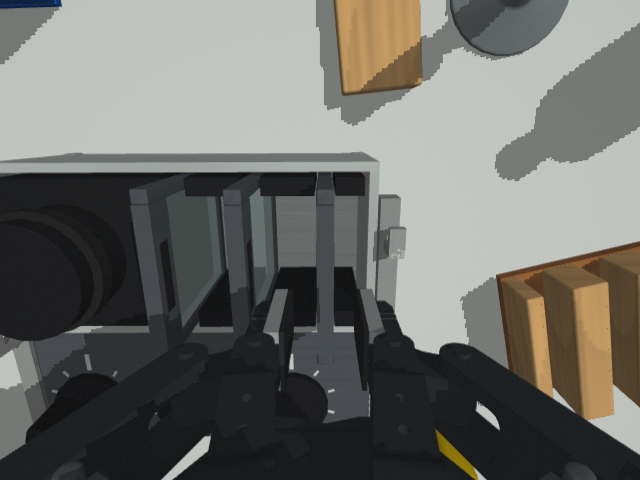

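Filter top at u≈325, centred between the pads (285–362). Descend and grip.

```bash
python3 -m jog '[{"delta_pos":[-0.001,0.001,0.04],"turn":[0,0,0],"hand":-0.4},{"delta_pos":[-0.001,0.001,0.07],"turn":[0,0,0],"hand":-0.4},{"delta_pos":[-0.001,0.001,0.074],"turn":[0,0,0],"hand":-0.4},{"delta_pos":[-0.001,0.001,0.074],"turn":[0,0,0],"hand":-0.4},{"delta_pos":[-0.001,0.001,0.074],"turn":[0,0,0],"hand":-1},{"delta_pos":[-0.001,0.001,0.074],"turn":[0,0,0],"hand":-1},{"delta_pos":[-0.001,0.001,0.074],"turn":[0,0,0],"hand":-1},{"delta_pos":[-0.001,0.001,0.074],"turn":[0,0,0],"hand":-1}]'; python3 -m jog '[{"delta_pos":[0,0,-0.01],"turn":[0,0,0],"hand":-1},{"delta_pos":[0,0,-0.03],"turn":[0,0,0],"hand":-1},{"delta_pos":[0,0,-0.05],"turn":[0,0,0],"hand":-1},{"delta_pos":[0,0,-0.075],"turn":[0,0,0],"hand":-1},{"delta_pos":[0,0,-0.1],"turn":[0,0,0],"hand":-1},{"delta_pos":[0,0,-0.13],"turn":[0,0,0],"hand":-1},{"delta_pos":[0,0,-0.155],"turn":[0,0,0],"hand":-1},{"delta_pos":[0,0,-0.155],"turn":[0,0,0],"hand":-1}]'; python3 -c "
from h import *
go([540.6,-241.2,285],np.radians(12.8));print(ctrl.sense()['joints'].round(2))"
```

```text
time_s: 32.28
tcp_pos: [635.7, 55.0, 132.2]
tool_rot: [1.0, -0.014, 0.002, -0.0]
force: [0.0, -0.9, 7.4]
opening: 8.6
gripper_force: 59.7
time_s: 33.28
tcp_pos: [635.2, 55.4, 288.2]
tool_rot: [1.0, -0.014, 0.002, -0.0]
force: [-0.3, 0.6, -1.3]
opening: 8.3
gripper_force: 58.4
delta [-0.0863  0.2991  0.0027] turn [ -0.   -0.3 -14.4] yaw now -1.6
[ 0.38  0.44 -0.76  1.35  0.3   1.46 -1.95]
```

```bash
cat >> h.py <<'E'
def rackshift(ref="scene0.png"):
    a=load(ref)["image"];d=snap("scene");b=d["image"]
    def cen(im):
        h=cv2.cvtColor(im[150:265,285:372],cv2.COLOR_RGB2HSV);m=(h[...,0]>8)&(h[...,0]<25)&(h[...,1]>70)&(h[...,2]>150)
        n,l,st,c=cv2.connectedComponentsWithStats(cv2.dilate(m.astype(np.uint8),np.ones((5,5))));i=1+np.argmax(st[1:,4])
        ys,xs=np.nonzero(m&(l==i));return np.array([xs.mean(),ys.mean(),len(xs)])+[285,150,0]
    p,q=cen(a),cen(b);print("rack px",p.round(1),q.round(1),"shift mm",(onz(d,*q[:2],55)-onz(d,*p[:2],55))[:2].round(1))
E
python3 -c "
from h import *
rackshift()"
python3 -m jog '[{"delta_pos":[-0.012,0.04,0],"turn":[0,0,-2],"hand":-1},{"delta_pos":[-0.025,0.085,0],"turn":[0,0,-5],"hand":-1},{"delta_pos":[-0.037,0.13,0],"turn":[0,0,-8],"hand":-1},{"delta_pos":[-0.05,0.175,0],"turn":[0,0,-11],"hand":-1},{"delta_pos":[-0.063,0.22,0],"turn":[0,0,-13],"hand":-1},{"delta_pos":[-0.076,0.265,0],"turn":[0,0,-14.4],"hand":-1},{"delta_pos":[-0.086,0.299,0],"turn":[0,0,-14.4],"hand":-1},{"delta_pos":[-0.086,0.299,0],"turn":[0,0,-14.4],"hand":-1},{"delta_pos":[-0.086,0.299,0],"turn":[0,0,-14.4],"hand":-1}]'; python3 -c "
from h import *
go([540.6,-241.2,200],np.radians(12.8));print(ctrl.sense()['joints'].round(2))
snap('wrist','w9.png')"
```

```text
rack px [331.5 213.2 394. ] [331.4 213.2 403. ] shift mm [0.3 0. ]
time_s: 34.45
tcp_pos: [540.0, -240.9, 284.4]
tool_rot: [0.994, 0.112, -0.0, -0.0]
force: [-0.1, 0.2, -1.5]
opening: 8.2
gripper_force: 58.7
delta [0.0006 0.0005 0.0844] turn [-0.1  0.   0. ] yaw now 12.8
[ 0.9   0.32 -0.7   1.48  0.21  1.42 -1.15]
```

View pics/w9.png

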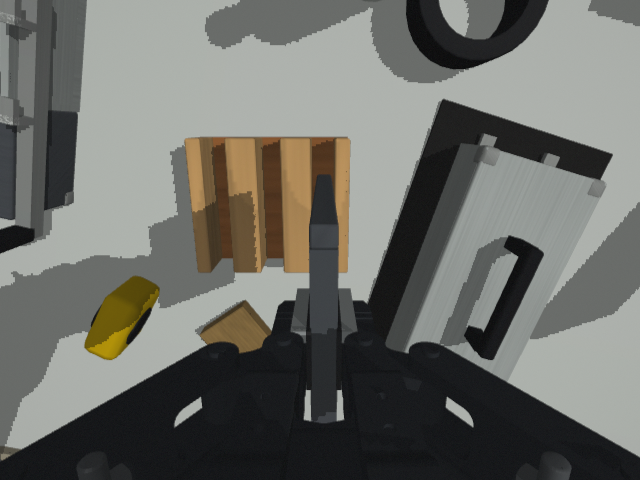

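The rack is square to the tool. The right-hand groove lies between bar edges u≈310 and 336, with the back edge at v≈138 and the front at 272. Checking the lateral and length offset.

```bash
python3 -c "
from h import *
e=load('w9.png');im=e['image'].astype(int)
for v in (146,150,155,160): print(v,''.join('#' if (p[0]-p[2]>60 and p[0]>170) else 'o' if p[0]-p[2]>40 else '.' for p in im[v,180:356]))
M=R.from_quat(ctrl.sense()['tool_rot']);t=np.array(ctrl.sense()['tcp_pos'])
for u,v in [(310,146),(336,146),(186,138),(350,138),(348,272),(197,272)]: print(u,v,M.inv().apply(onz(e,u,v,55)-t).round(1))
"
```

```text
146 .....ooo###########oooooooooooooooooooooooooooooooo######################ooooooooooooooooooooooooo..oooooo#######################ooooooooooooooooooooooooo.oo#############......
150 ......oo############oooooooooooo..ooooooooooooooooo#######################oooooooo.ooooooooooooooooooooooo#######################ooooooooooooooooooooooooo.oo#############......
155 ......o#############ooooooooooooo.ooooooooooooooooo#######################oooooooo.ooooooooooooooooooooooo#######################ooooooooooooooooooooooooo.oo#############......
160 .......o#############ooooooooooo...oooooooooooooooo#######################oooooooo.ooooooooooooooooooooooo#######################ooooooooooooooooooooooooo.oo#############......
310 146 [ 57.6 -10.3 229.6]
336 146 [ 57.6  13.1 229.6]
186 138 [  64.8 -121.2  229.7]
350 138 [ 64.5  25.6 229.6]
348 272 [-64.   25.9 229.6]
197 272 [ -63.7 -124.1  229.7]
```

```bash
python3 -m jog '[{"delta_pos":[0,0.001,0.04],"turn":[0,0,0],"hand":-1},{"delta_pos":[0,0.001,0.08],"turn":[0,0,0],"hand":-1},{"delta_pos":[0,0.001,0.11],"turn":[0,0,0],"hand":-1},{"delta_pos":[0,0.001,0.135],"turn":[0,0,0],"hand":-1},{"delta_pos":[0,0.001,0.147],"turn":[0,0,0],"hand":-1},{"delta_pos":[0,0.001,0.152],"turn":[0,0,0],"hand":-1},{"delta_pos":[0,0.001,0.152],"turn":[0,0,0],"hand":-1}]'
```

```text
time_s: 35.38
tcp_pos: [540.7, -242.4, 133.6]
tool_rot: [0.994, 0.112, 0.0, 0.0]
force: [-0.8, -0.1, -0.9]
opening: 8.6
gripper_force: 58.6
```

```bash
python3 -m jog '[{"delta_pos":[0,0,0.002],"turn":[0,0,0],"hand":-1},{"delta_pos":[0,0,0.004],"turn":[0,0,0],"hand":-1},{"delta_pos":[0,0,0.004],"turn":[0,0,0],"hand":-1}]';python3 -m jog '[{"delta_pos":[0,0,0],"turn":[0,0,0],"hand":-0.4},{"delta_pos":[0,0,0],"turn":[0,0,0],"hand":-0.4},{"delta_pos":[0,0,0],"turn":[0,0,0],"hand":-0.4},{"delta_pos":[0,0,-0.03],"turn":[0,0,0],"hand":-0.4},{"delta_pos":[0,0,-0.09],"turn":[0,0,0],"hand":-0.4},{"delta_pos":[0,0,-0.12],"turn":[0,0,0],"hand":-0.4},{"delta_pos":[0,0,-0.12],"turn":[0,0,0],"hand":-0.4}]'; python3 -c "
from h import *
go([635.7,100.2,250],np.radians(-1.6));print(ctrl.sense()['joints'].round(2))
snap('wrist','w10.png')"
```

```text
time_s: 35.75
tcp_pos: [540.7, -242.9, 130.2]
tool_rot: [0.994, 0.111, 0.001, 0.001]
force: [-2.6, -0.1, 5.6]
opening: 8.4
gripper_force: 59.9
time_s: 36.62
tcp_pos: [541.4, -242.9, 251.7]
tool_rot: [0.994, 0.111, 0.002, 0.001]
force: [0.6, 0.0, -0.9]
opening: 25.7
gripper_force: 0.0
delta [ 0.1679 -0.3137  0.0013] turn [ 0.1 -0.2 14.4] yaw now 12.8
[ 0.91  0.34 -0.7   1.53  0.22  1.35 -1.16]
```

```bash
python3 -m jog '[{"delta_pos":[0.167,-0.3137,0],"turn":[0,0,14.4],"hand":-0.4},{"delta_pos":[0.167,-0.3137,0],"turn":[0,0,14.4],"hand":-0.4},{"delta_pos":[0.167,-0.3137,0],"turn":[0,0,14.4],"hand":-0.4},{"delta_pos":[0.167,-0.3137,0],"turn":[0,0,14.4],"hand":-0.4},{"delta_pos":[0.167,-0.3137,0],"turn":[0,0,14.4],"hand":-0.4},{"delta_pos":[0.167,-0.3137,0],"turn":[0,0,14.4],"hand":-0.4},{"delta_pos":[0.167,-0.3137,0],"turn":[0,0,14.4],"hand":-0.4},{"delta_pos":[0.167,-0.3137,0.04],"turn":[0,0,14.4],"hand":-0.4},{"delta_pos":[0.167,-0.3137,0.045],"turn":[0,0,14.4],"hand":-0.4},{"delta_pos":[0.167,-0.3137,0.045],"turn":[0,0,14.4],"hand":-0.4}]'; python3 -c "
from h import *
e=snap('wrist','w11.png');s=ctrl.sense();M=R.from_quat(s['tool_rot']);t=np.array(s['tcp_pos'])
go([634.7,100.5,133],np.radians(-1.6))
# filter top edge: find dark strip vs light around at row of back part
im=e['image'].max(2)
for x in (30,20):
    p0=proj(e,M.apply([x,0,t[2]-142])+t); v=int(p0[1]);u=int(p0[0]);print(u,v,im[v,u-40:u+40].tolist())
"
```

```text
time_s: 37.92
tcp_pos: [633.6, 99.4, 204.0]
tool_rot: [1.0, -0.015, -0.0, 0.0]
force: [-0.4, -0.1, 0.0]
opening: 25.2
gripper_force: 0.0
delta [ 0.0006 -0.0007  0.0718] turn [-0.  -0.  -0.1] yaw now -1.7
320 219 [116, 115, 115, 115, 115, 115, 116, 115, 116, 117, 117, 117, 117, 116, 116, 117, 116, 116, 117, 117, 116, 117, 116, 117, 117, 117, 117, 117, 118, 118, 118, 116, 108, 90, 91, 91, 90, 91, 91, 91, 92, 92, 91, 90, 91, 91, 92, 91, 91, 92, 105, 192, 193, 193, 193, 194, 194, 194, 194, 194, 194, 195, 195, 195, 195, 195, 195, 195, 196, 197, 198, 197, 197, 197, 198, 197, 197, 196, 191, 122]
320 239 [118, 118, 117, 118, 118, 118, 117, 118, 119, 119, 119, 119, 119, 119, 119, 119, 119, 119, 118, 119, 119, 119, 119, 118, 119, 119, 120, 120, 120, 119, 120, 116, 97, 91, 91, 91, 91, 90, 92, 91, 90, 91, 90, 92, 91, 91, 91, 91, 91, 91, 98, 155, 196, 196, 196, 196, 196, 195, 196, 196, 196, 197, 196, 196, 197, 197, 198, 197, 197, 196, 196, 197, 197, 196, 196, 191, 122, 122, 123, 122]
```

Filter strip is centred within 1 px of the tool axis. Descend, grip, lift.

```bash
python3 -m jog '[{"delta_pos":[0.001,0,0.04],"turn":[0,0,0],"hand":-0.4},{"delta_pos":[0.001,0,0.068],"turn":[0,0,0],"hand":-0.4},{"delta_pos":[0.001,0,0.072],"turn":[0,0,0],"hand":-0.4},{"delta_pos":[0.001,0,0.072],"turn":[0,0,0],"hand":-0.4},{"delta_pos":[0.001,0,0.072],"turn":[0,0,0],"hand":-1},{"delta_pos":[0.001,0,0.072],"turn":[0,0,0],"hand":-1},{"delta_pos":[0.001,0,0.072],"turn":[0,0,0],"hand":-1},{"delta_pos":[0.001,0,0.072],"turn":[0,0,0],"hand":-1}]'; python3 -m jog '[{"delta_pos":[0,0,-0.01],"turn":[0,0,0],"hand":-1},{"delta_pos":[0,0,-0.03],"turn":[0,0,0],"hand":-1},{"delta_pos":[0,0,-0.05],"turn":[0,0,0],"hand":-1},{"delta_pos":[0,0,-0.075],"turn":[0,0,0],"hand":-1},{"delta_pos":[0,0,-0.1],"turn":[0,0,0],"hand":-1},{"delta_pos":[0,0,-0.13],"turn":[0,0,0],"hand":-1},{"delta_pos":[0,0,-0.155],"turn":[0,0,0],"hand":-1},{"delta_pos":[0,0,-0.155],"turn":[0,0,0],"hand":-1}]'; python3 -c "
from h import *
go([529.6,-193.4,285],np.radians(12.8));rackshift('sc1.png')"
```

```text
time_s: 38.98
tcp_pos: [635.8, 100.5, 134.0]
tool_rot: [1.0, -0.014, 0.002, -0.0]
force: [-0.8, -0.7, 6.8]
opening: 8.1
gripper_force: 59.7
time_s: 39.98
tcp_pos: [635.4, 100.8, 290.3]
tool_rot: [1.0, -0.014, 0.002, -0.0]
force: [-0.1, 1.4, -2.1]
opening: 8.0
gripper_force: 58.5
delta [-0.0976  0.2971  0.0046] turn [ -0.   -0.3 -14.4] yaw now -1.6
rack px [331.5 213.2 394. ] [331.4 213.2 404. ] shift mm [ 0.3 -0. ]
```

```bash
python3 -m jog '[{"delta_pos":[-0.013,0.04,0],"turn":[0,0,-2],"hand":-1},{"delta_pos":[-0.027,0.085,0],"turn":[0,0,-5],"hand":-1},{"delta_pos":[-0.042,0.13,0],"turn":[0,0,-8],"hand":-1},{"delta_pos":[-0.057,0.175,0],"turn":[0,0,-11],"hand":-1},{"delta_pos":[-0.072,0.22,0],"turn":[0,0,-13],"hand":-1},{"delta_pos":[-0.087,0.265,0],"turn":[0,0,-14.4],"hand":-1},{"delta_pos":[-0.098,0.297,0],"turn":[0,0,-14.4],"hand":-1},{"delta_pos":[-0.098,0.297,0],"turn":[0,0,-14.4],"hand":-1},{"delta_pos":[-0.098,0.297,0],"turn":[0,0,-14.4],"hand":-1}]'; python3 -c "
from h import *
go([529.6,-193.4,134],np.radians(12.8));e=snap('wrist','w12.png')
im=e['image'].astype(int);M=R.from_quat(ctrl.sense()['tool_rot']);t=np.array(ctrl.sense()['tcp_pos'])
for v in (150,): print(v,''.join('#' if (p[0]-p[2]>60 and p[0]>170) else 'o' if p[0]-p[2]>40 else '.' for p in im[v,220:420]))
for u in(262,285,310,336,365,390): print(u,M.inv().apply(onz(e,u,150,55)-t).round(1))
"
```

```text
time_s: 41.15
tcp_pos: [528.3, -193.0, 286.5]
tool_rot: [0.994, 0.112, -0.0, -0.0]
force: [0.8, 0.5, -1.2]
opening: 8.2
gripper_force: 58.8
delta [0.0012 0.0008 0.1525] turn [-0.1  0.   0. ] yaw now 12.8
150 ....................o##############oooooo..oooooooooooooooooooo##########################oooooooooooooooooooooooo.oooo##########################oooooooooooooooooo.......oo#############................
262 [ 54.1 -54.  231.7]
285 [ 54.  -33.1 231.7]
310 [ 54.  -10.4 231.7]
336 [ 53.9  13.2 231.6]
365 [ 53.9  39.5 231.6]
390 [ 53.8  62.2 231.6]
```

```bash
python3 -m jog '[{"delta_pos":[0.001,0.0015,0.04],"turn":[0,0,0],"hand":-1},{"delta_pos":[0.001,0.0015,0.08],"turn":[0,0,0],"hand":-1},{"delta_pos":[0.001,0.0015,0.11],"turn":[0,0,0],"hand":-1},{"delta_pos":[0.001,0.0015,0.135],"turn":[0,0,0],"hand":-1},{"delta_pos":[0.001,0.0015,0.147],"turn":[0,0,0],"hand":-1},{"delta_pos":[0.001,0.0015,0.152],"turn":[0,0,0],"hand":-1},{"delta_pos":[0.001,0.0015,0.154],"turn":[0,0,0],"hand":-1},{"delta_pos":[0.001,0.0015,0.156],"turn":[0,0,0],"hand":-1},{"delta_pos":[0.001,0.0015,0.156],"turn":[0,0,0],"hand":-1}]'
```

```text
time_s: 42.32
tcp_pos: [530.2, -195.4, 131.9]
tool_rot: [0.994, 0.111, 0.001, 0.0]
force: [-0.6, 0.6, 2.4]
opening: 8.1
gripper_force: 59.5
```

```bash
python3 -m jog '[{"delta_pos":[0,0,0],"turn":[0,0,0],"hand":-0.4},{"delta_pos":[0,0,0],"turn":[0,0,0],"hand":-0.4},{"delta_pos":[0,0,0],"turn":[0,0,0],"hand":-0.4},{"delta_pos":[0,0,-0.03],"turn":[0,0,0],"hand":-0.4},{"delta_pos":[0,0,-0.09],"turn":[0,0,0],"hand":-0.4},{"delta_pos":[0,0,-0.12],"turn":[0,0,0],"hand":-0.4},{"delta_pos":[0,0,-0.12],"turn":[0,0,0],"hand":-0.4}]'; python3 -c "
from h import *
go([636.2,146.7,250],np.radians(-1.6));print(ctrl.sense()['joints'].round(2))"
```

```text
time_s: 43.2
tcp_pos: [530.9, -195.3, 253.6]
tool_rot: [0.994, 0.111, 0.002, 0.001]
force: [-0.0, -0.7, -0.6]
opening: 25.8
gripper_force: 0.0
delta [ 0.1784 -0.3102  0.0033] turn [ 0.1 -0.2 14.4] yaw now 12.8
[ 0.89  0.28 -0.74  1.6   0.19  1.33 -1.22]
```

```bash
python3 -m jog '[{"delta_pos":[0.178,-0.31,0],"turn":[0,0,14.4],"hand":-0.4},{"delta_pos":[0.178,-0.31,0],"turn":[0,0,14.4],"hand":-0.4},{"delta_pos":[0.178,-0.31,0],"turn":[0,0,14.4],"hand":-0.4},{"delta_pos":[0.178,-0.31,0],"turn":[0,0,14.4],"hand":-0.4},{"delta_pos":[0.178,-0.31,0],"turn":[0,0,14.4],"hand":-0.4},{"delta_pos":[0.178,-0.31,0],"turn":[0,0,14.4],"hand":-0.4},{"delta_pos":[0.178,-0.31,0],"turn":[0,0,14.4],"hand":-0.4},{"delta_pos":[0.178,-0.31,0.04],"turn":[0,0,14.4],"hand":-0.4},{"delta_pos":[0.178,-0.31,0.047],"turn":[0,0,14.4],"hand":-0.4},{"delta_pos":[0.178,-0.31,0.047],"turn":[0,0,14.4],"hand":-0.4}]'; python3 -c "
from h import *
e=snap('wrist','w13.png');s=ctrl.sense();M=R.from_quat(s['tool_rot']);t=np.array(s['tcp_pos'])
go([636.2,146.7,133],np.radians(-1.6))
im=e['image'].max(2)
for x in (30,20):
    p0=proj(e,M.apply([x,0,t[2]-142])+t); v=int(p0[1]);u=int(p0[0]);print(u,v,im[v,u-25:u+25].tolist())
"
```

```text
time_s: 44.45
tcp_pos: [634.5, 145.8, 203.8]
tool_rot: [1.0, -0.014, -0.001, 0.0]
force: [0.5, 0.1, -0.1]
opening: 25.4
gripper_force: 0.0
delta [ 0.0012 -0.0006  0.0718] turn [-0. -0. -0.] yaw now -1.6
320 219 [30, 32, 31, 30, 32, 31, 28, 32, 34, 32, 32, 31, 31, 30, 32, 29, 28, 28, 67, 100, 101, 101, 101, 101, 101, 100, 100, 99, 101, 99, 100, 100, 100, 100, 101, 102, 135, 204, 204, 204, 204, 204, 204, 204, 203, 204, 204, 205, 206, 205]
320 239 [31, 30, 34, 30, 33, 30, 30, 32, 30, 31, 30, 32, 30, 30, 33, 28, 28, 25, 54, 101, 100, 101, 100, 102, 102, 100, 101, 101, 102, 101, 101, 101, 101, 102, 101, 99, 106, 209, 209, 210, 208, 208, 209, 209, 209, 209, 209, 211, 210, 210]
```

```bash
python3 -m jog '[{"delta_pos":[0.001,0.001,0.04],"turn":[0,0,0],"hand":-0.4},{"delta_pos":[0.001,0.001,0.068],"turn":[0,0,0],"hand":-0.4},{"delta_pos":[0.001,0.001,0.072],"turn":[0,0,0],"hand":-0.4},{"delta_pos":[0.001,0.001,0.072],"turn":[0,0,0],"hand":-0.4},{"delta_pos":[0.001,0.001,0.072],"turn":[0,0,0],"hand":-1},{"delta_pos":[0.001,0.001,0.072],"turn":[0,0,0],"hand":-1},{"delta_pos":[0.001,0.001,0.072],"turn":[0,0,0],"hand":-1},{"delta_pos":[0.001,0.001,0.072],"turn":[0,0,0],"hand":-1}]'; python3 -m jog '[{"delta_pos":[0,0,-0.01],"turn":[0,0,0],"hand":-1},{"delta_pos":[0,0,-0.03],"turn":[0,0,0],"hand":-1},{"delta_pos":[0,0,-0.05],"turn":[0,0,0],"hand":-1},{"delta_pos":[0,0,-0.075],"turn":[0,0,0],"hand":-1},{"delta_pos":[0,0,-0.1],"turn":[0,0,0],"hand":-1},{"delta_pos":[0,0,-0.13],"turn":[0,0,0],"hand":-1},{"delta_pos":[0,0,-0.155],"turn":[0,0,0],"hand":-1},{"delta_pos":[0,0,-0.155],"turn":[0,0,0],"hand":-1}]'; python3 -c "
from h import *
go([518.5,-144.9,285],np.radians(12.8));rackshift('sc1.png')"
```

```text
time_s: 45.5
tcp_pos: [636.6, 146.0, 134.0]
tool_rot: [1.0, -0.014, 0.001, -0.0]
force: [0.1, 0.4, 7.4]
opening: 8.2
gripper_force: 59.6
time_s: 46.5
tcp_pos: [636.3, 146.2, 290.2]
tool_rot: [1.0, -0.014, 0.002, -0.001]
force: [-0.8, 0.4, -2.3]
opening: 8.1
gripper_force: 58.5
delta [-0.1096  0.2943  0.0043] turn [ -0.   -0.3 -14.4] yaw now -1.6
rack px [331.5 213.2 394. ] [330.6 227.  201. ] shift mm [-9.7 41.8]
```

```bash
python3 -m jog '[{"delta_pos":[-0.013,0.036,0],"turn":[0,0,-2],"hand":-1},{"delta_pos":[-0.029,0.08,0],"turn":[0,0,-5],"hand":-1},{"delta_pos":[-0.046,0.125,0],"turn":[0,0,-8],"hand":-1},{"delta_pos":[-0.063,0.17,0],"turn":[0,0,-11],"hand":-1},{"delta_pos":[-0.08,0.215,0],"turn":[0,0,-13],"hand":-1},{"delta_pos":[-0.096,0.258,0],"turn":[0,0,-14.4],"hand":-1},{"delta_pos":[-0.11,0.294,0],"turn":[0,0,-14.4],"hand":-1},{"delta_pos":[-0.11,0.294,0],"turn":[0,0,-14.4],"hand":-1},{"delta_pos":[-0.11,0.294,0],"turn":[0,0,-14.4],"hand":-1}]'; python3 -c "
from h import *
go([518.5,-144.9,134],np.radians(12.8));e=snap('wrist','w14.png')
a=cv2.imread('pics/w14.png');snap('scene','sc2.png');b=cv2.imread('pics/sc2.png')
cv2.imwrite('pics/m4.png',np.hstack([a[80:480,160:560],cv2.resize(b[100:300,250:450],None,fx=2,fy=2,interpolation=2)]))"
```

```text
time_s: 47.68
tcp_pos: [517.2, -144.6, 286.4]
tool_rot: [0.994, 0.112, -0.0, -0.0]
force: [1.2, 0.0, -1.7]
opening: 8.2
gripper_force: 58.8
delta [0.0013 0.0007 0.1524] turn [-0.  0.  0.] yaw now 12.8
```

View pics/m4.png

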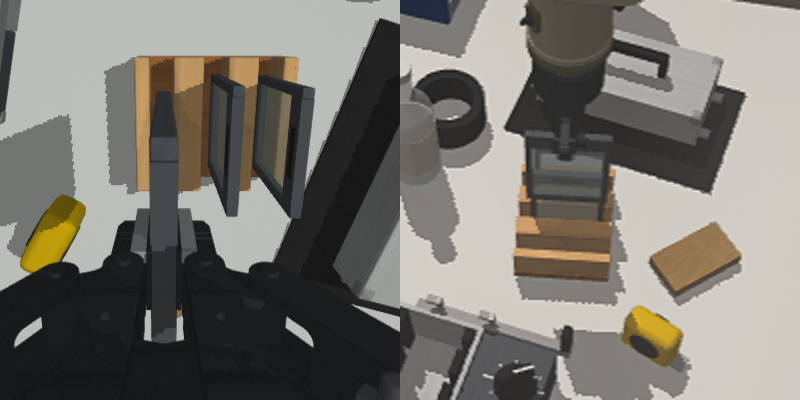

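The two filters stand upright and the rack has not moved. The free groove (panel u 149–174, full 309–334) is under the held filter.

```bash
python3 -m jog '[{"delta_pos":[0.001,0.001,0.04],"turn":[0,0,0],"hand":-1},{"delta_pos":[0.001,0.001,0.08],"turn":[0,0,0],"hand":-1},{"delta_pos":[0.001,0.001,0.11],"turn":[0,0,0],"hand":-1},{"delta_pos":[0.001,0.001,0.135],"turn":[0,0,0],"hand":-1},{"delta_pos":[0.001,0.001,0.147],"turn":[0,0,0],"hand":-1},{"delta_pos":[0.001,0.001,0.152],"turn":[0,0,0],"hand":-1},{"delta_pos":[0.001,0.001,0.154],"turn":[0,0,0],"hand":-1},{"delta_pos":[0.001,0.001,0.156],"turn":[0,0,0],"hand":-1},{"delta_pos":[0.001,0.001,0.156],"turn":[0,0,0],"hand":-1}]'
```

```text
time_s: 48.9
tcp_pos: [519.2, -146.2, 132.0]
tool_rot: [0.994, 0.111, 0.001, 0.0]
force: [-0.3, -0.8, 3.3]
opening: 7.8
gripper_force: 59.5
```

```bash
python3 -m jog '[{"delta_pos":[0,0,0],"turn":[0,0,0],"hand":-0.4},{"delta_pos":[0,0,0],"turn":[0,0,0],"hand":-0.4},{"delta_pos":[0,0,0],"turn":[0,0,0],"hand":-0.4},{"delta_pos":[0,0,-0.03],"turn":[0,0,0],"hand":-0.4},{"delta_pos":[0,0,-0.09],"turn":[0,0,0],"hand":-0.4},{"delta_pos":[0,0,-0.15],"turn":[0,0,0],"hand":-0.4},{"delta_pos":[0,0,-0.15],"turn":[0,0,0],"hand":-0.4}]'; python3 -c "
from h import *
go([490,-415,285],np.radians(-3.2));print(ctrl.sense()['joints'].round(2))"
```

```text
time_s: 49.78
tcp_pos: [520.6, -146.0, 285.8]
tool_rot: [0.994, 0.111, 0.003, 0.002]
force: [1.2, -0.1, -0.4]
opening: 25.6
gripper_force: 0.0
delta [-0.0895  0.2556  0.0013] turn [ 0.2 -0.4 16. ] yaw now 12.8
[ 0.89  0.21 -0.8   1.61  0.15  1.38 -1.27]
```

```bash
python3 -m jog '[{"delta_pos":[-0.0895,0.2556,0],"turn":[0,0,16],"hand":0},{"delta_pos":[-0.0895,0.2556,0],"turn":[0,0,16],"hand":0},{"delta_pos":[-0.0895,0.2556,0],"turn":[0,0,16],"hand":0},{"delta_pos":[-0.0895,0.2556,0],"turn":[0,0,16],"hand":0},{"delta_pos":[-0.0895,0.2556,0],"turn":[0,0,16],"hand":0},{"delta_pos":[-0.0895,0.2556,0],"turn":[0,0,16],"hand":0},{"delta_pos":[-0.0895,0.2556,0],"turn":[0,0,16],"hand":0},{"delta_pos":[-0.0895,0.2556,0],"turn":[0,0,16],"hand":0}]'; python3 - <<'E'
from h import *
e=snap('wrist','w15.png');s=ctrl.sense();print(s['tcp_pos'])
im=e['image'].astype(int)
x0,x1,y0,y1=230,420,60,330
g=im.max(2)
# predicted handle ends
for x in (-55,55): print(proj(e,[503.0+x*np.cos(np.radians(-3.2)),-417.8+x*np.sin(np.radians(-3.2)),107]).round(1))
m=(g<60).astype(np.uint8);n,l,st,c=cv2.connectedComponentsWithStats(m)
for i in range(1,n):
    if 500<st[i,4]: print(st[i],c[i].round(1))
E
```

```text
time_s: 50.78
tcp_pos: [488.8, -413.1, 281.4]
tool_rot: [1.0, -0.027, 0.0, 0.0]
force: [-0.3, 0.4, -0.0]
opening: 42.6
gripper_force: 0.0
[ 488.64594524 -413.5446375   281.42635506]
[326.7 271.2]
[327.3 134.3]
[  510     0   130   185 17164] [589.2  85.9]
[    0    19   640   461 80525] [311.3 352. ]
[  42  107  122  138 3565] [ 95.8 169.6]
[   0  126   97  135 3607] [ 34.  192.6]
[ 356  127   26  136 2556] [369. 193.]
[134 301  60  38 507] [166.5 318.9]
[  3 314  33  41 895] [ 19.  334.3]
```

```bash
python3 - <<'E'
from h import *
e=load('w15.png');im=e['image'].astype(int);g=im.max(2)
m=(g<60).astype(np.uint8);n,l,st,c=cv2.connectedComponentsWithStats(m)
i=[i for i in range(n) if abs(c[i][0]-369)<1 and abs(c[i][1]-193)<1][0]
ys,xs=np.nonzero(l==i);b=cv2.boxPoints(cv2.minAreaRect(np.c_[xs,ys].astype(np.float32)));print(b.round(1))
for v in range(128,264,9):
    r=np.nonzero(l[v]==i)[0];print(v,r.min(),r.max(),g[v,r.min()-3:r.max()+4].tolist())
for q in b: print(onz(e,*q,107).round(1))
# lid top silhouette: light-grey region
for v in (110,150,200,250,290): print(v,g[v,240:520:6].tolist())
E
```

```text
[[355.3 261.8]
 [359.1 126.4]
 [381.3 127.1]
 [377.5 262.4]]
128 360 380 [152, 149, 83, 17, 19, 22, 27, 19, 25, 22, 28, 27, 30, 28, 29, 28, 28, 28, 29, 28, 30, 29, 25, 41, 98, 153, 155]
137 359 381 [94, 94, 94, 35, 18, 16, 16, 17, 20, 24, 27, 32, 29, 30, 31, 32, 31, 32, 29, 30, 31, 31, 29, 29, 26, 57, 151, 155, 155]
146 362 380 [98, 96, 92, 34, 19, 21, 25, 29, 29, 31, 31, 32, 30, 32, 31, 32, 31, 28, 33, 30, 28, 38, 95, 152, 154]
155 362 380 [154, 151, 143, 19, 19, 23, 25, 26, 32, 27, 29, 29, 33, 30, 27, 30, 31, 31, 31, 30, 31, 46, 121, 153, 153]
164 362 379 [151, 144, 111, 19, 20, 22, 25, 29, 30, 29, 31, 30, 28, 31, 30, 30, 31, 32, 33, 30, 30, 70, 152, 154]
173 362 379 [148, 142, 79, 20, 20, 22, 27, 25, 30, 32, 30, 30, 32, 28, 32, 32, 30, 30, 29, 28, 47, 120, 151, 152]
182 361 379 [149, 146, 140, 48, 19, 20, 22, 29, 31, 28, 29, 32, 29, 32, 31, 30, 32, 29, 29, 28, 28, 56, 148, 152, 149]
191 361 378 [148, 141, 115, 18, 19, 25, 25, 29, 29, 30, 29, 30, 27, 33, 30, 28, 33, 29, 27, 30, 37, 91, 149, 150]
200 361 378 [146, 138, 77, 19, 21, 23, 24, 27, 30, 30, 29, 28, 31, 31, 30, 32, 30, 28, 
[... 235 characters left out ...]
, 46, 118, 149, 147]
227 360 376 [147, 141, 108, 17, 24, 22, 26, 30, 31, 28, 27, 29, 28, 30, 32, 29, 28, 30, 26, 33, 67, 150, 150]
236 360 376 [147, 139, 77, 19, 22, 22, 23, 29, 26, 28, 30, 28, 26, 28, 29, 28, 27, 29, 26, 37, 92, 151, 149]
245 356 376 [89, 89, 88, 17, 17, 16, 17, 22, 22, 22, 24, 29, 29, 29, 27, 29, 30, 28, 27, 28, 28, 29, 27, 58, 150, 151, 147]
254 357 375 [89, 91, 89, 46, 16, 16, 19, 23, 24, 26, 28, 27, 30, 26, 28, 27, 27, 27, 26, 26, 27, 32, 71, 152, 150]Traceback (most recent call last):
  File "<stdin>", line 7, in <module>
    return umr_minimum(a, axis, None, out, keepdims, initial, where)
ValueError: zero-size array to reduction operation minimum which has no identity
```

View pics/w15.png

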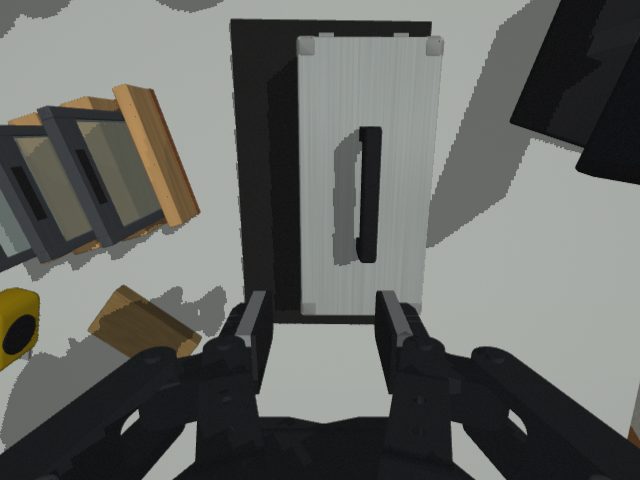

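The lid has been knocked about 35 mm in −y. The handle top now runs from about (374,127) to (369,262), still right way up on the mat. Recomputing the grasp.

```bash
python3 - <<'E'
from h import *
e=load('w15.png')
A=onz(e,374.2,127,107);B=onz(e,369.4,262,107);c=(A+B)/2;print(A.round(1),B.round(1),c.round(1),np.linalg.norm(A-B))
yaw=np.arctan2(*(A-B)[:2][::-1]);print(np.degrees(yaw))
go([c[0],c[1],170],yaw);go([c[0],c[1],110],yaw)
E
```

```text
[ 561.3 -456.1  107. ] [ 454.3 -450.4  107. ] [ 507.8 -453.3  107. ] 107.07725284907133
-3.0164149031303724
delta [0.0212 0.0386 0.1114] turn [ 0.  -0.  -0.1] yaw now -3.1
delta [0.0212 0.0386 0.1714] turn [ 0.  -0.  -0.1] yaw now -3.1
```

```bash
python3 -m jog '[{"delta_pos":[0.021,0.0385,0.05],"turn":[0,0,0],"hand":0},{"delta_pos":[0.021,0.0385,0.1],"turn":[0,0,0],"hand":0},{"delta_pos":[0.021,0.0385,0.11],"turn":[0,0,0],"hand":0},{"delta_pos":[0.021,0.0385,0.15],"turn":[0,0,0],"hand":0},{"delta_pos":[0.021,0.0385,0.171],"turn":[0,0,0],"hand":0},{"delta_pos":[0.021,0.0385,0.171],"turn":[0,0,0],"hand":0},{"delta_pos":[0.021,0.0385,0.171],"turn":[0,0,0],"hand":0}]';python3 -m jog '[{"delta_pos":[0,0,0],"turn":[0,0,0],"hand":-1},{"delta_pos":[0,0,0],"turn":[0,0,0],"hand":-1},{"delta_pos":[0,0,0],"turn":[0,0,0],"hand":-1},{"delta_pos":[0,0,0],"turn":[0,0,0],"hand":-1},{"delta_pos":[0,0,0],"turn":[0,0,0],"hand":-1}]'
```

```text
time_s: 51.7
tcp_pos: [507.6, -455.1, 112.2]
tool_rot: [1.0, -0.028, 0.001, 0.001]
force: [0.8, -0.2, 1.2]
opening: 42.7
gripper_force: 0.0
time_s: 52.32
tcp_pos: [507.5, -454.7, 111.5]
tool_rot: [1.0, -0.028, 0.001, 0.0]
force: [-0.2, 2.6, 6.2]
opening: 12.4
gripper_force: 59.9
```

```bash
python3 -m jog '[{"delta_pos":[0,0,-0.01],"turn":[0,0,0],"hand":-1},{"delta_pos":[0,0,-0.04],"turn":[0,0,0],"hand":-1},{"delta_pos":[0,0,-0.08],"turn":[0,0,0],"hand":-1},{"delta_pos":[0,0,-0.12],"turn":[0,0,0],"hand":-1},{"delta_pos":[0,0,-0.16],"turn":[0,0,0],"hand":-1},{"delta_pos":[0,0,-0.2],"turn":[0,0,0],"hand":-1},{"delta_pos":[0,0,-0.22],"turn":[0,0,0],"hand":-1},{"delta_pos":[0,0,-0.22],"turn":[0,0,0],"hand":-1}]'; python3 - <<'E'
from h import *
e=snap('wrist','w16.png');f=load('w5.png')
for n,d in(("w5",f),("w16",e)):
    g=d["image"].max(2).astype(int)
    print(n,"col324",g[165:200,324].tolist());
    for v in(200,215): r=g[v,290:360];print(v,np.nonzero(r<60)[0][[0,-1]]+290)
    for v in (100,200):
        print(v,[ (u,g[v,u]) for u in range(150,500) if abs(g[v,u+1]-g[v,u-1])>40])
go([633,146,330],np.radians(88.5))
E
```

```text
time_s: 53.32
tcp_pos: [507.1, -454.8, 331.6]
tool_rot: [1.0, -0.028, 0.001, 0.001]
force: [-0.2, 0.0, -4.8]
opening: 12.7
gripper_force: 58.9
w5 col324 [142, 141, 142, 142, 141, 142, 141, 141, 141, 140, 141, 140, 83, 27, 19, 18, 19, 21, 19, 15, 19, 18, 23, 20, 21, 20, 20, 23, 25, 26, 24, 24, 24, 25, 26]
200 [303 343]
215 [303 343]
100 [(178, np.int64(129))]
200 [(159, np.int64(152)), (160, np.int64(96)), (302, np.int64(84)), (303, np.int64(22)), (343, np.int64(27)), (344, np.int64(73)), (345, np.int64(142)), (487, np.int64(153)), (488, np.int64(97))]
w16 col324 [152, 153, 153, 152, 152, 152, 153, 152, 153, 106, 46, 21, 20, 21, 21, 18, 20, 17, 23, 23, 20, 25, 18, 22, 25, 27, 28, 27, 27, 28, 28, 27, 30, 28, 30]
200 [303 343]
215 [303 343]
100 [(180, np.int64(166)), (181, np.int64(115)), (465, np.int64(142)), (466, np.int64(102)), (467, np.int64(17))]
200 [(173, np.int64(65)), (275, np.int64(146)), (276, np.int64(97)), (302, np.int64(92)), (303, np.int64(51)), (343, np.int64(26)), (344, np.int64(71)), (345, np.int64(152))]
delta [ 9.250e-02 -6.068e-01 -3.000e-04] turn [  0.    0.  -91.7] yaw now -3.2
```

```bash
python3 -m jog '[{"delta_pos":[0.005,-0.03,0],"turn":[0,0,-4],"hand":-1},{"delta_pos":[0.011,-0.07,0],"turn":[0,0,-10],"hand":-1},{"delta_pos":[0.017,-0.11,0],"turn":[0,0,-16],"hand":-1},{"delta_pos":[0.023,-0.15,0],"turn":[0,0,-22],"hand":-1},{"delta_pos":[0.03,-0.19,0],"turn":[0,0,-28],"hand":-1},{"delta_pos":[0.036,-0.23,0],"turn":[0,0,-34],"hand":-1},{"delta_pos":[0.042,-0.27,0],"turn":[0,0,-40],"hand":-1},{"delta_pos":[0.048,-0.31,0],"turn":[0,0,-46],"hand":-1},{"delta_pos":[0.055,-0.35,0],"turn":[0,0,-52],"hand":-1},{"delta_pos":[0.06,-0.38,0],"turn":[0,0,-57],"hand":-1}]'; python3 -c "
from h import *
go([635,144.8,328],np.radians(88.4))"
```

```text
time_s: 54.62
tcp_pos: [588.1, -75.4, 329.8]
tool_rot: [0.89, 0.456, 0.0, -0.0]
force: [-0.6, -0.4, -3.4]
opening: 12.6
gripper_force: 58.9
delta [ 0.2061 -0.0907  0.0019] turn [ -0.   -0.  -34.2] yaw now 54.2
```

```bash
python3 -m jog '[{"delta_pos":[0.03,-0.013,0],"turn":[0,0,-5],"hand":-1},{"delta_pos":[0.065,-0.029,0],"turn":[0,0,-11],"hand":-1},{"delta_pos":[0.1,-0.044,0],"turn":[0,0,-17],"hand":-1},{"delta_pos":[0.14,-0.062,0],"turn":[0,0,-23],"hand":-1},{"delta_pos":[0.175,-0.077,0],"turn":[0,0,-29],"hand":-1},{"delta_pos":[0.2,-0.088,0],"turn":[0,0,-34.2],"hand":-1},{"delta_pos":[0.206,-0.0905,0],"turn":[0,0,-34.2],"hand":-1},{"delta_pos":[0.206,-0.0905,0],"turn":[0,0,-34.2],"hand":-1},{"delta_pos":[0.206,-0.0905,0.04],"turn":[0,0,-34.2],"hand":-1},{"delta_pos":[0.206,-0.0905,0.06],"turn":[0,0,-34.2],"hand":-1}]'; python3 -c "
from h import *
go([635,144.8,215],np.radians(88.4))"
```

```text
time_s: 55.88
tcp_pos: [636.3, 139.1, 268.0]
tool_rot: [0.72, 0.694, -0.001, 0.0]
force: [-0.0, 0.3, -4.1]
opening: 13.0
gripper_force: 59.0
delta [ 0.0058 -0.0014  0.053 ] turn [-0.1  0.1 -0.5] yaw now 87.9
```

```bash
python3 -m jog '[{"delta_pos":[0.004,-0.001,0],"turn":[0,0,-0.3],"hand":-1},{"delta_pos":[0.004,-0.001,0],"turn":[0,0,-0.3],"hand":-1},{"delta_pos":[0.004,-0.001,0.03],"turn":[0,0,-0.3],"hand":-1},{"delta_pos":[0.004,-0.001,0.04],"turn":[0,0,-0.3],"hand":-1},{"delta_pos":[0.004,-0.001,0.04],"turn":[0,0,-0.3],"hand":-1}]'; python3 -c "
from h import *
go([635,144.8,196.5],np.radians(88.4))"
```

```text
time_s: 56.5
tcp_pos: [635.8, 145.0, 230.3]
tool_rot: [0.718, 0.696, -0.0, -0.0]
force: [-0.7, -0.1, -4.4]
opening: 12.5
gripper_force: 59.0
delta [-0.0002 -0.0008  0.0338] turn [-0.   0.  -0.1] yaw now 88.3
```

Good alignment; lowering gently.

```bash
python3 -m jog '[{"delta_pos":[0,-0.0005,0.008],"turn":[0,0,0],"hand":-1},{"delta_pos":[0,-0.0005,0.014],"turn":[0,0,0],"hand":-1},{"delta_pos":[0,-0.0005,0.02],"turn":[0,0,0],"hand":-1},{"delta_pos":[0,-0.0005,0.025],"turn":[0,0,0],"hand":-1},{"delta_pos":[0,-0.0005,0.03],"turn":[0,0,0],"hand":-1},{"delta_pos":[0,-0.0005,0.032],"turn":[0,0,0],"hand":-1},{"delta_pos":[0,-0.0005,0.032],"turn":[0,0,0],"hand":-1}]'
```

```text
time_s: 57.38
tcp_pos: [635.2, 145.1, 198.0]
tool_rot: [0.718, 0.696, 0.0, 0.0]
force: [0.4, -0.1, -4.4]
opening: 12.7
gripper_force: 59.0
```

```bash
python3 -m jog '[{"delta_pos":[0,0,0.002],"turn":[0,0,0],"hand":-1},{"delta_pos":[0,0,0.004],"turn":[0,0,0],"hand":-1},{"delta_pos":[0,0,0.004],"turn":[0,0,0],"hand":-1}]'
```

```text
time_s: 57.75
tcp_pos: [635.4, 145.2, 197.4]
tool_rot: [0.718, 0.696, 0.001, 0.001]
force: [-10.2, -5.2, 20.0]
opening: 12.9
gripper_force: 62.4
```

```bash
python3 -m jog '[{"delta_pos":[0,0,0],"turn":[0,0,0],"hand":0},{"delta_pos":[0,0,0],"turn":[0,0,0],"hand":0},{"delta_pos":[0,0,0],"turn":[0,0,0],"hand":0},{"delta_pos":[0,0,-0.06],"turn":[0,0,0],"hand":0},{"delta_pos":[0,0,-0.1],"turn":[0,0,0],"hand":0},{"delta_pos":[0,0,-0.1],"turn":[0,0,0],"hand":0}]'; python3 -c "
from h import *
go([466,13.6,220],np.radians(88.4))
e=snap('wrist','w17.png')
for x in (-55,55): print(proj(e,[634.7+x*.028,145.3+x,193]).round(1))
g=e['image'].max(2);m=(g<60).astype(np.uint8);n,l,st,c=cv2.connectedComponentsWithStats(m)
for i in range(1,n):
    if 800<st[i,4]: print(st[i],c[i].round(1))
"
```

```text
time_s: 58.5
tcp_pos: [636.1, 146.1, 297.4]
tool_rot: [0.718, 0.697, 0.002, 0.001]
force: [-0.4, 1.1, -0.8]
opening: 42.9
gripper_force: 0.0
delta [-0.1376 -0.1665  0.0764] turn [ 0.3 -0.1 -0.1] yaw now 88.3
[319.6 328.6]
[318.6 160. ]
[ 138   67   68   83 4568] [172.  106.9]
[    0    67   640   413 64947] [314.5 405.8]
[  496   119   144   206 17875] [554.1 211.1]
[ 139  158   75   78 3538] [177.7 199.9]
[ 310  159   23  170 3658] [321.3 241.5]
[ 154  242   67   78 3244] [186.7 280.9]
```

```bash
python3 -m jog '[{"delta_pos":[-0.1376,-0.1665,0],"turn":[0,0,0],"hand":0},{"delta_pos":[-0.1376,-0.1665,0],"turn":[0,0,0],"hand":0},{"delta_pos":[-0.1376,-0.1665,0],"turn":[0,0,0],"hand":0},{"delta_pos":[-0.1376,-0.1665,0],"turn":[0,0,0],"hand":0},{"delta_pos":[-0.1376,-0.1665,0.06],"turn":[0,0,0],"hand":0},{"delta_pos":[-0.1376,-0.1665,0.1],"turn":[0,0,0],"hand":0},{"delta_pos":[-0.1376,-0.1665,0.1],"turn":[0,0,0],"hand":0},{"delta_pos":[-0.1376,-0.1665,0.1],"turn":[0,0,0],"hand":0}]'; python3 -c "
from h import *
go([466,13.6,117],np.radians(88.4))
e=snap('wrist','w18.png');print(proj(e,[466,13.6,126]).round(0));g=e['image'].max(2)
u,v=proj(e,[466,13.6,126]).astype(int);print(g[v,u-40:u+40].tolist())"
```

```text
time_s: 59.55
tcp_pos: [465.2, 12.9, 195.0]
tool_rot: [0.717, 0.697, 0.001, -0.0]
force: [-0.1, -0.2, 0.5]
opening: 42.5
gripper_force: 0.0
delta [0.0006 0.0007 0.078 ] turn [ 0.  -0.1 -0.1] yaw now 88.3
[323. 268.]
[180, 180, 180, 180, 180, 180, 180, 181, 180, 180, 180, 180, 181, 180, 179, 180, 180, 179, 180, 180, 180, 179, 180, 181, 179, 180, 180, 181, 180, 180, 180, 173, 16, 26, 24, 30, 29, 31, 29, 30, 32, 30, 32, 31, 32, 32, 32, 33, 35, 35, 35, 33, 30, 53, 143, 180, 180, 180, 179, 180, 180, 180, 180, 180, 180, 180, 180, 180, 180, 180, 180, 180, 180, 180, 179, 179, 180, 181, 180, 179]
```

```bash
python3 -m jog '[{"delta_pos":[0.0005,0.0015,0.05],"turn":[0,0,0],"hand":0},{"delta_pos":[0.0005,0.0015,0.078],"turn":[0,0,0],"hand":0},{"delta_pos":[0.0005,0.0015,0.078],"turn":[0,0,0],"hand":0},{"delta_pos":[0.0005,0.0015,0.078],"turn":[0,0,0],"hand":-1},{"delta_pos":[0.0005,0.0015,0.078],"turn":[0,0,0],"hand":-1},{"delta_pos":[0.0005,0.0015,0.078],"turn":[0,0,0],"hand":-1},{"delta_pos":[0.0005,0.0015,0.078],"turn":[0,0,0],"hand":-1},{"delta_pos":[0.0005,0.0015,0.078],"turn":[0,0,0],"hand":-1}]'; python3 -m jog '[{"delta_pos":[0,0.004,0],"turn":[0,0,0],"hand":-1},{"delta_pos":[0,0.008,0],"turn":[0,0,0],"hand":-1},{"delta_pos":[0,0.012,0],"turn":[0,0,0],"hand":-1},{"delta_pos":[0,0.015,0],"turn":[0,0,0],"hand":-1},{"delta_pos":[0,0.017,0],"turn":[0,0,0],"hand":-1},{"delta_pos":[0,0.018,0],"turn":[0,0,0],"hand":-1},{"delta_pos":[0,0.018,0],"turn":[0,0,0],"hand":-1}]'
```

```text
time_s: 60.6
tcp_pos: [467.3, 13.0, 117.8]
tool_rot: [0.718, 0.696, 0.001, 0.001]
force: [-2.5, 0.6, 7.7]
opening: 11.1
gripper_force: 58.4
time_s: 61.48
tcp_pos: [483.5, 12.5, 117.7]
tool_rot: [0.718, 0.697, -0.001, 0.0]
force: [-15.0, 0.1, 19.8]
opening: 11.3
gripper_force: 60.2
```

```bash
python3 -m jog '[{"delta_pos":[0,0,0],"turn":[0,0,0],"hand":0},{"delta_pos":[0,0,0],"turn":[0,0,0],"hand":0},{"delta_pos":[0,0,0],"turn":[0,0,0],"hand":0},{"delta_pos":[0,0,-0.06],"turn":[0,0,0],"hand":0},{"delta_pos":[0,0,-0.085],"turn":[0,0,0],"hand":0},{"delta_pos":[0,0,-0.085],"turn":[0,0,0],"hand":0}]'; python3 -c "
from h import *
go([511.5,81.2,200],np.radians(34.2))"
```

```text
time_s: 62.22
tcp_pos: [485.3, 12.4, 202.7]
tool_rot: [0.718, 0.696, 0.001, 0.002]
force: [-0.0, -0.4, -0.3]
opening: 42.9
gripper_force: 0.0
delta [0.0696 0.0241 0.0027] turn [ 0.2 -0.  54.1] yaw now 88.3
```

```bash
python3 -m jog '[{"delta_pos":[0.0696,0.024,0],"turn":[0,0,54],"hand":0},{"delta_pos":[0.0696,0.024,0],"turn":[0,0,54],"hand":0},{"delta_pos":[0.0696,0.024,0],"turn":[0,0,54],"hand":0},{"delta_pos":[0.0696,0.024,0],"turn":[0,0,54],"hand":0},{"delta_pos":[0.0696,0.024,0],"turn":[0,0,54],"hand":0},{"delta_pos":[0.0696,0.024,0],"turn":[0,0,54],"hand":0},{"delta_pos":[0.0696,0.024,0],"turn":[0,0,54],"hand":0},{"delta_pos":[0.0696,0.024,0],"turn":[0,0,54],"hand":0}]'; python3 -c "
from h import *
go([511.5,81.2,124],np.radians(34.2))"
```

```text
time_s: 63.22
tcp_pos: [510.0, 81.2, 200.4]
tool_rot: [0.955, 0.295, -0.0, -0.0]
force: [0.2, -0.4, -0.0]
opening: 42.6
gripper_force: 0.0
delta [0.0013 0.0009 0.0764] turn [-0.   0.   0.2] yaw now 34.4
```

```bash
python3 -m jog '[{"delta_pos":[0.001,0.001,0.05],"turn":[0,0,0],"hand":0},{"delta_pos":[0.001,0.001,0.076],"turn":[0,0,0],"hand":0},{"delta_pos":[0.001,0.001,0.076],"turn":[0,0,0],"hand":0},{"delta_pos":[0.001,0.001,0.076],"turn":[0,0,0],"hand":-1},{"delta_pos":[0.001,0.001,0.076],"turn":[0,0,0],"hand":-1},{"delta_pos":[0.001,0.001,0.076],"turn":[0,0,0],"hand":-1},{"delta_pos":[0.001,0.001,0.076],"turn":[0,0,0],"hand":-1},{"delta_pos":[0.001,0.001,0.076],"turn":[0,0,0],"hand":-1}]'; python3 -m jog '[{"delta_pos":[0,0,0],"turn":[0,0,-10],"hand":-1},{"delta_pos":[0,0,0],"turn":[0,0,-20],"hand":-1},{"delta_pos":[0,0,0],"turn":[0,0,-30],"hand":-1},{"delta_pos":[0,0,0],"turn":[0,0,-40],"hand":-1},{"delta_pos":[0,0,0],"turn":[0,0,-50],"hand":-1},{"delta_pos":[0,0,0],"turn":[0,0,-60],"hand":-1},{"delta_pos":[0,0,0],"turn":[0,0,-70],"hand":-1},{"delta_pos":[0,0,0],"turn":[0,0,-80],"hand":-1},{"delta_pos":[0,0,0],"turn":[0,0,-90],"hand":-1},{"delta_pos":[0,0,0],"turn":[0,0,-100],"hand":-1}]'; python3 -m jog '[{"delta_pos":[0,0,0],"turn":[0,0,0],"hand":-1},{"delta_pos":[0,0,0],"turn":[0,0,0],"hand":0},{"delta_pos":[0,0,0],"turn":[0,0,0],"hand":0},{"delta_pos":[0,0,0],"turn":[0,0,0],"hand":0},{"delta_pos":[0,0,-0.06],"turn":[0,0,0],"hand":0},{"delta_pos":[0,0,-0.12],"turn":[0,0,0],"hand":0},{"delta_pos":[0,0,-0.18],"turn":[0,0,0],"hand":0},{"delta_pos":[0,0,-0.22],"turn":[0,0,0],"hand":0},{"delta_pos":[0,0,-0.22],"turn":[0,0,0],"hand":0}]'; python3 -c "
from h import *
go([490,140,370],np.radians(180))"
```

```text
time_s: 64.22
tcp_pos: [511.5, 82.7, 126.6]
tool_rot: [0.955, 0.296, 0.0, -0.0]
force: [-6.1, 4.9, 5.9]
opening: 12.9
gripper_force: 59.2
time_s: 65.47
tcp_pos: [510.6, 83.0, 126.6]
tool_rot: [0.385, 0.923, 0.0, -0.001]
force: [-10.9, 5.2, 9.9]
opening: 12.9
gripper_force: 59.6
time_s: 66.6
tcp_pos: [512.7, 81.6, 347.8]
tool_rot: [0.389, 0.921, 0.001, 0.002]
force: [0.8, 1.0, -0.0]
opening: 43.1
gripper_force: 0.0
delta [ 0.0575  0.0246 -0.0223] turn [  0.1   0.3 -45.7] yaw now 134.3
```

```bash
python3 -m jog '[{"delta_pos":[0.06,0.025,-0.03],"turn":[0,0,-45.7],"hand":0},{"delta_pos":[0.06,0.025,-0.03],"turn":[0,0,-45.7],"hand":0},{"delta_pos":[0.06,0.025,-0.03],"turn":[0,0,-45.7],"hand":0},{"delta_pos":[0.06,0.025,-0.03],"turn":[0,0,-45.7],"hand":0},{"delta_pos":[0.06,0.025,-0.03],"turn":[0,0,-45.7],"hand":0},{"delta_pos":[0.06,0.025,-0.03],"turn":[0,0,-45.7],"hand":0},{"delta_pos":[0.06,0.025,-0.03],"turn":[0,0,-45.7],"hand":0},{"delta_pos":[0.06,0.025,-0.03],"turn":[0,0,-45.7],"hand":0}]'; python3 - <<'E'
from h import *
d=snap('wrist','w20.png');im=d["image"].astype(int)
us=[proj(d,[*p,127]) for p in((511,81.3),(513.2,156.3),(515.4,231.3))]
x0,y0=int(us[0][0])-38,int(us[1][1])-36;x1=int(us[2][0])+38;y1=y0+72
sub=im[y0:y1,x0:x1].min(2);n,l,st,c=cv2.connectedComponentsWithStats((sub>120).astype(np.uint8),connectivity=8)
for i in range(1,n):
    if not 35<st[i,4]<300: continue
    ys,xs=np.nonzero(l==i);X=np.c_[xs,ys]-np.array([xs.mean(),ys.mean()]);_,_,vt=np.linalg.svd(X);t=X@vt[0]
    A,B=[onz(d,*(np.array([x0+xs.mean(),y0+ys.mean()])+vt[0]*k),127)[:2] for k in(t.min(),t.max())]
    print(st[i,4],A.round(1),B.round(1))
# tab column: dark extent around predicted home tab
g=im.max(2);m=(g<70)
p=proj(d,[483.8,6,126]).astype(int);print("tab rows (home pred centre",p,")",np.nonzero(m[p[1]-25:p[1]+25,p[0]])[0]+p[1]-25)
for z,x in((193,634.7),): print("handle pred",proj(d,[x,145.3,z]).round(0))
# scene check vs earlier pictures: bystanders and rack
s=snap('scene','sc3.png');a=load('scene0.png')["image"].astype(int);b=s["image"].astype(int)
dm=(np.abs(a-b).max(2)>45).astype(np.uint8);dm=cv2.morphologyEx(dm,cv2.MORPH_OPEN,np.ones((3,3)))
n,l,st,c=cv2.connectedComponentsWithStats(dm)
for i in range(1,n):
    if st[i,4]>30: print("diff",st[i].tolist())
print(ctrl.sense()['time_s'])
E
```

```text
time_s: 67.6
tcp_pos: [487.6, 141.4, 374.8]
tool_rot: [0.0, 1.0, -0.0, -0.0]
force: [0.7, 0.6, -0.3]
opening: 43.0
gripper_force: 0.0
82 [494.9 170.7] [514.3 155.8]
82 [507.5 208.9] [515.7 232. ]
76 [510.9  82. ] [528.4  64.4]
tab rows (home pred centre [188 200] ) [195 196 197 198 199 200 201 202 203 204 205]
handle pred [329. 373.]
diff [486, 0, 22, 21, 334]
diff [513, 0, 13, 3, 34]
diff [535, 0, 8, 7, 33]
diff [576, 0, 46, 7, 206]
diff [622, 5, 18, 8, 112]
diff [600, 9, 14, 9, 67]
diff [255, 15, 336, 254, 24146]
diff [576, 14, 18, 12, 125]
diff [542, 19, 98, 75, 3103]
diff [583, 47, 9, 10, 66]
diff [628, 93, 12, 21, 103]
diff [476, 167, 60, 107, 2644]
diff [537, 228, 9, 17, 66]
diff [614, 252, 12, 20, 79]
diff [535, 264, 13, 17, 83]
diff [553, 311, 65, 162, 3223]
diff [340, 414, 16, 18, 166]
diff [525, 425, 13, 19, 82]
diff [465, 441, 115, 39, 1994]
diff [346, 461, 31, 19, 330]
67.7
```

```bash
python3 - <<'E'
from h import *
for f in("scene0.png","sc1.png","sc3.png"):
    im=load(f)["image"];h=cv2.cvtColor(im,cv2.COLOR_RGB2HSV)
    def cen(m,x0,y0,x1,y1):
        ys,xs=np.nonzero(m[y0:y1,x0:x1]);return (round(xs.mean()+x0,1),round(ys.mean()+y0,1),len(xs)) if len(xs) else None
    blue=(h[...,0]>100)&(h[...,0]<130)&(h[...,1]>120);yel=(h[...,0]>18)&(h[...,0]<32)&(h[...,1]>150);wood=(h[...,0]>8)&(h[...,0]<25)&(h[...,1]>70)
    print(f,"staple",cen(blue,320,395,410,479),"tape",cen(yel,350,240,400,290),"match",cen(wood,195,230,245,268),"offcut",cen(wood,370,205,425,250),"rack",cen(wood,295,175,365,245))
    print(im[414:432:5,340:356:4].max(2).tolist())
E
```

```text
scene0.png staple (np.float64(363.4), np.float64(443.0), 658) tape (np.float64(375.7), np.float64(263.7), 352) match (np.float64(220.2), np.float64(251.1), 764) offcut (np.float64(396.6), np.float64(228.6), 882) rack (np.float64(331.8), np.float64(211.0), 2629)
[[194, 193, 193, 194], [193, 193, 193, 193], [193, 192, 193, 197], [193, 193, 176, 58]]
sc1.png staple (np.float64(363.1), np.float64(443.2), 646) tape (np.float64(375.4), np.float64(263.9), 373) match (np.float64(220.4), np.float64(251.2), 778) offcut (np.float64(397.0), np.float64(229.0), 898) rack (np.float64(331.8), np.float64(210.9), 2639)
[[198, 199, 199, 199], [199, 199, 198, 198], [198, 197, 199, 204], [198, 198, 181, 60]]
sc3.png staple (np.float64(374.6), np.float64(434.0), 351) tape (np.float64(375.4), np.float64(263.8), 361) match (np.float64(219.9), np.float64(251.0), 751) offcut (np.float64(396.6), np.float64(228.6), 884) rack (np.float64(343.4), np.float64(227.8), 491)
[[187, 123, 207, 202], [187, 128, 128, 123], [203, 127, 128, 131], [201, 122, 117, 54]]
```

```bash
python3 -c "
from h import *
print(ctrl.job_done())"
```

```text
the job is handed in; nothing more can be done
None
```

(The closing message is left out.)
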